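# Put the bench containers back in their matching holders

## Task

Put the wide jar, the small vial, the square bottle and the slide box each upright into the holder whose pocket matches it in shape and size, sitting flat on the holder's floor; the vial has been left in the jar's holder, so it has to come out of there first. Set things down rather than dropping them, do not tip them over, and leave the beaker and the orange tube rack standing where they are.

Things in the scene. Friction and masses are not known exactly. Their poses are not given: they have to be found in the camera images.
- jar: Wide amber glass jar with a broad white cap, upright. Round, body 60 mm across and 50 mm high, cap 56 mm across and 20 mm high, 70 mm in all. Origin at the centre of its underside, z up. 120 to 216 g. Best gripped across the body, pads 20 to 45 mm above its underside. Belongs in the large round holder.
- vial: Small amber glass vial with a white cap, upright. Round, 30 mm across, 62 mm high (body 46 mm, then cap 29 mm across). Origin at the centre of its underside, z up. 34 to 61 g. At the start it stands by mistake inside the large round holder, up to 17 mm from its centre. Best gripped 20 to 45 mm above its underside. Belongs in the small round holder.
- square_bottle: Amber glass bottle with a square body, upright: body 44 x 44 mm and 56 mm high, sloping shoulder, white cap 30 mm across on top, 85 mm in all. Origin at the centre of its underside; x and y are square to its flat sides, z up. 97 to 176 g. Best gripped across two opposite flat sides, 20 to 50 mm above its underside. Belongs in the square holder.
- slide_box: Closed oblong plastic box for microscope slides, grey below with a white top (one solid piece): 88 mm along its x, 32 mm along its y, 45 mm high. Origin at the centre of its underside, z up. 67 to 122 g. Best gripped across the 32 mm width at mid-length, 20 to 40 mm above its underside. Belongs in the long holder.
- large_round_holder: Shallow holder with a white rim and a grey floor, fixed to the bench, upright, origin at the centre of its underside; floor 3 mm thick, rim 5 mm wide whose top is 10 mm above the bench (so 7 mm above its floor). Round pocket 76 mm across, 86 mm outside. For the jar; occupied at the start by the vial.
- small_round_holder: Shallow holder with a white rim and a grey floor, fixed to the bench, upright, origin at the centre of its underside; floor 3 mm thick, rim 5 mm wide whose top is 10 mm above the bench (so 7 mm above its floor). Round pocket 46 mm across, 56 mm outside. For the vial.
- square_holder: Shallow holder with a white rim and a grey floor, fixed to the bench, upright, origin at the centre of its underside; floor 3 mm thick, rim 5 mm wide whose top is 10 mm above the bench (so 7 mm above its floor). Square pocket 58 x 58 mm, 68 x 68 mm outside, sides along its x and y. For the square bottle.
- long_holder: Shallow holder with a white rim and a grey floor, fixed to the bench, upright, origin at the centre of its underside; floor 3 mm thick, rim 5 mm wide whose top is 10 mm above the bench (so 7 mm above its floor). Oblong pocket 104 mm along its x and 48 mm along its y, 114 x 58 mm outside. For the slide box.
- beaker: Empty clear glass beaker, upright, 56 mm across, 72 mm high, loose. Origin at the centre of its underside. Not part of the job: to be left where it stands.
- tube_rack: Orange plastic rack with three capped tubes (one solid piece), 80 mm along its x, 36 mm along its y, 75 mm high, loose. Origin at the centre of its underside. Not part of the job: to be left where it stands.
Mind the look-alikes: they are no part of the job. Of the things that look like the beaker, take the one that is farthest from the robot's base at the start.

How it is judged:
By the outcome, as a careful person would: the job done as asked, in the order asked, and still so for the second after the job is handed in, with the robot touching nothing.
It also fails if it takes over 109 s, if anything falls off the work surface, if the arm or the gripper's body presses on something with over 40 N, if the wrist force passes 120 N, or if a joint passes its speed limit or range.

## Robot

A 6-joint arm with a two-finger parallel gripper is mounted at the origin on the work surface. World frame = base frame: x ahead of the robot, y to its left, z up, the work surface at z = 0. Lengths are in m, angles in degrees, forces in N, time in s.
With the tool pointing down it reaches from about 0.275 to 0.725 m from the base axis. Payload 15.9 kg.
Tool frame: the origin (TCP) lies midway between the tips of the shut fingers; the grasp point (between the pads) lies 19 mm behind it; z points along the fingers, y is the direction in which the jaws open and shut (so a half turn about z gives the same grasp; the last joint's range is limited). The gripper opens to 85 mm and grips with 20 to 120 N. Pads are 22 mm wide; open, the fingers measure 114 mm over their backs; the gripper's body (76 mm by 85 mm) begins 54 mm behind the grasp point. The pads swing forward as they close: fully open they stand 13 mm farther back than shut.
Start: joints at [66.75, 12.198, -1.971, 75.831, 0, 90], TCP at [0.197, 0.459, 0.231] pointing down, gripper open.
Joint ranges: [-170.91, 170.91], [-42.67, 98.43], [-65.05, 77.54], [-120.47, 116.71], [-90, 82.35], [-180, 180]. Speed limits (degrees/s): [108.29, 108.29, 136.94, 147.25, 180, 180].

## Interface

Orientations are given as a 3x3 rotation matrix whose columns are the frame's x, y, z axes.
In Python, from cell import telemetry, camera, calibration, workorder, boxes_of, landmark_of gives the robot as it stands.
- The arm moves only by the tool play_rows, never from a script. Its argument "motion" is a list of rows, each a list of 7 numbers: the shift along the world's x, y, z in m, then the turn, a rotation vector about the world's x, y, z in rad, then the opening, from 0 (shut) to 1 (fully open). In form: [[x, y, z, rx, ry, rz, gripper], ...]. A call has 1 to 5 rows; each row shifts and turns the commanded pose from where the row before left it; what a row does not reach is not made up. A row lasts 1/10 s, in which the tool goes at most 50 mm and 8.59 degrees, less where a joint would pass 70% of its speed; a pose out of reach is approached as far as the arm can. A call is refused whole if a number of a shift passes 0.05 or a number of a turn 0.15, either way. A call with a gripper value outside its range is refused whole. The fingers move at their own pace and stop on an object; the grip force is fixed at half the most. Time passes only in rows, so rows that do not move let the fingers close. It gives the time, the measured TCP pose, the force and the opening at its end, in the units of the state.
- telemetry.get_state(): the state, without advancing time (a new reading comes with each control period).
- camera(name): name is "scene" or "top" or "wrist"; returns the picture (420x560x3 uint8, blue, green, red); there is no depth.
- calibration(name): a dict with "vfov" (degrees; the focal length in pixels is half the picture's height over the tangent of half this angle, whatever the lens; pixels are square), "cx", "cy" (the principal point, pixels), "k1" (the pictures are not rectified: a ray, as slopes to the right and down, at radius r is drawn at 1 + k1 r^2 times it, then the intrinsics apply), "R" (3x3) and "t" (3): a world point X has camera coordinates R X + t. Camera axes: x right, y down, z forward; pixel columns grow to the right and rows downward; lengths in m; the calibration is good to about 2 mm. A picture is of the moment at which its call begins: read the wrist's pose just before it. calibration takes no time and is no camera call; for the wrist camera it gives the pose at the moment of the call.
- workorder.job_done(): hands the job in, once; it reports no verdict.
Trained networks look in the newest picture that a camera, given by its name, has taken for a name from the list of things; names that differ only in an ending like _2 or _b are one class to them, and where a whole thing is asked for, a point or a joint stands for the part that bears it (a point fixed in the world has none). Each returns a list of dicts, best first, with "conf" (0 to 1); they miss things now and then, are a little off and sometimes report something else, mostly with a low value. They report only what shows in the picture. A call takes as long as a camera call. They do not tell look-alikes from the thing itself.
- boxes_of(name, camera): "location" ([column, row] in pixels, amid what is visible of it).
- landmark_of(name, camera): "location" ([column, row] in pixels: a listed point, or the origin of a listed thing).
The state is a dict: "clock": time; "q": joint angles; "qvel": joint speeds; "tau": joint torques, N m; "position": TCP position; "eef_rot": TCP orientation; "ft_force": force on the tool from outside, world axes, zero at the start; "torque": the same for the moment, N m; "finger_gap": finger opening in m.
Only numpy, scipy, OpenCV 4.12 (cv2) and the standard library are available. Lean on these libraries where they do the work, as an engineer would, in place of code of your own. Each camera call takes 0.05 s, during which the arm holds its last target.

## Working session

There is one attempt and no reset: what is moved stays moved. The work goes in short steps, Python scripts to look and compute and a tool call to move; the robot and the scene stay as the last step left them, time stands still between calls to the robot, and variables do not carry over. Pictures are saved under pics/ and viewed, and the job is handed in when it is done.

Besides the shell and the picture viewer there is one more tool, called after "Request:" by a JSON object that holds its "fn" and its "kwargs", one argument or row to a line. play_rows: Moves the arm, as the interface text tells. Its arguments: {"type":"object","properties":{"motion":{"type":"array"}},"required":["motion"]}

```bash
ls; mkdir -p pics
python3 - <<'E'
from cell import telemetry, camera, calibration
import cv2
s=telemetry.get_state();print(s)
for n in("scene","top","wrist"):
    im=camera(n);cv2.imwrite(f"pics/{n}0.png",im);print(n,calibration(n))
E
```

```text
pics
{'clock': 0.0, 'q': array([ 6.67484916e+01,  1.22252446e+01, -2.00628044e+00,  7.58310865e+01,
       -6.81056549e-04,  8.99997181e+01]), 'qvel': array([-0.0388222 , -0.02564703,  0.01020321,  0.06401827, -0.01691053,
        0.03145343]), 'tau': array([ 2.66153234e-03, -6.86156631e+01,  4.87123525e+01,  1.70930842e-02,
        5.77043480e-08,  2.93881749e-05]), 'position': array([0.19726045, 0.45909329, 0.23082588]), 'eef_rot': array([[-9.18782764e-01,  3.94763290e-01, -4.20472667e-04],
       [ 3.94763514e-01,  9.18782211e-01, -1.00871614e-03],
       [-1.18812961e-05, -1.09277827e-03, -9.99999403e-01]]), 'ft_force': array([ 0.25964373, -0.45487954,  0.03050299]), 'torque': array([0.01187211, 0.01024223, 0.02053316]), 'finger_gap': 0.08540926673298599}
scene {'vfov': 56.30553980547701, 'cx': 278.48765110803214, 'cy': 201.88871739281905, 'k1': 0.03728919007273839, 'R': array([[-0.17914335,  0.98376082, -0.01105928],
       [ 0.75823357,  0.13089447, -0.63870846],
       [-0.62688876, -0.12280589, -0.76936935]]), 't': array([ 0.08340801, -0.34717545,  1.07060184])}
top {'vfov': 49.529372528916525, 'cx': 280.7434209200438, 'cy': 203.5984817915689, 'k1': 0.01923434249498783, 'R': array([[ 0.01413038, -0.9998138 , -0.01314151],
       [-0.99382152, -0.01259627, -0.11027294],
       [ 0.11008688,  0.01461852, -0.99381446]]), 't': array([0.00682238, 0.502794  , 0.93069235])}
wrist {'vfov': 67.69482500079341, 'cx': 274.506161705846, 'cy': 206.21868107291465, 'k1': 0.0004265353077091797, 'R': array([[ 3.94892985e-01,  9.18727036e-01, -4.03410699e-04],
       [ 8.86150565e-01, -3.80774798e-01,  2.64097952e-01],
       [ 2.42480320e-01, -1.04647911e-01, -9.64495780e-01]]), 't': array([-0.50011397, -0.03373864,  0.3781728 ])}
```

View pics/top0.png

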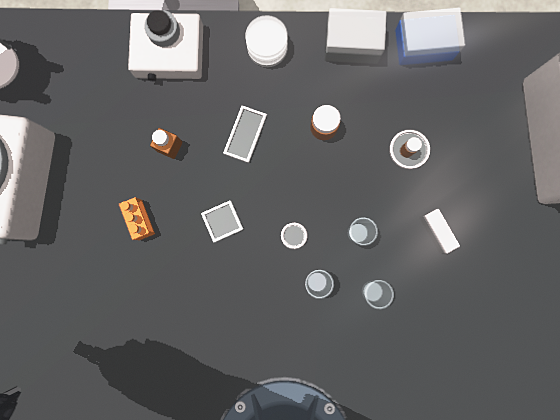

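View pics/scene0.png

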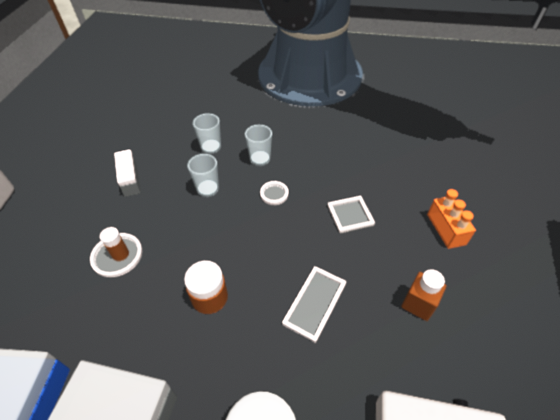

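View pics/wrist0.png

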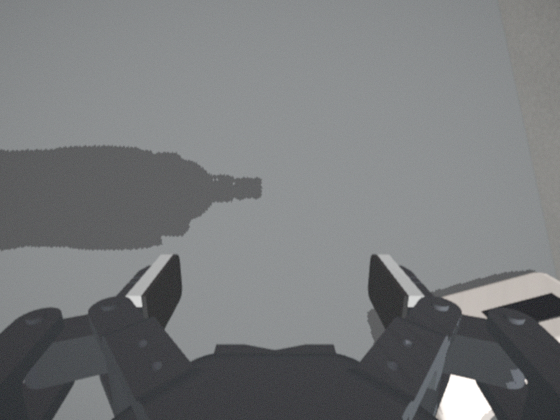

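Run:
```python
from cell import *
for n in ["jar","vial","square_bottle","slide_box","large_round_holder","small_round_holder","square_holder","long_holder","beaker","tube_rack"]:
    for f in (boxes_of,landmark_of):
        print(n,f.__name__,[(round(d['conf'],2),[round(float(x),1) for x in d['location']]) for d in f(n,"top")[:4]])
```

```text
jar call [(0.75, [328.3, 120.5]), (0.16, [411.4, 148.1])]
jar call [(0.73, [321.7, 123.1])]
vial call [(0.76, [411.6, 147.7]), (0.45, [221.9, 220.3])]
vial call [(0.78, [408.8, 153.3]), (0.31, [321.7, 124.0])]
square_bottle call [(0.8, [164.5, 141.3]), (0.67, [406.8, 157.7])]
square_bottle call [(0.8, [167.3, 144.7]), (0.28, [295.5, 234.3])]
slide_box call [(0.94, [438.7, 230.1])]
slide_box call [(0.58, [437.0, 230.1])]
large_round_holder call [(0.81, [409.4, 155.4])]
large_round_holder call [(0.74, [406.6, 149.8])]
small_round_holder call [(0.88, [293.8, 234.6])]
small_round_holder call [(0.72, [243.1, 134.9]), (0.68, [294.8, 231.2])]
square_holder call [(0.98, [219.0, 219.3])]
square_holder call [(0.72, [223.9, 219.1])]
long_holder call [(0.69, [244.7, 134.6]), (0.28, [165.4, 140.6])]
long_holder call [(0.79, [243.3, 132.9])]
beaker call [(0.9, [376.3, 291.0]), (0.81, [322.7, 286.2]), (0.62, [363.5, 232.1])]
beaker call [(0.93, [360.1, 235.2]), (0.58, [319.3, 282.1]), (0.28, [294.7, 232.4])]
tube_rack call [(0.7, [136.9, 219.3]), (0.58, [409.9, 147.4])]
tube_rack call [(0.82, [141.6, 221.0]), (0.74, [357.5, 236.5])]
```

The top view shows the jar (327,120), the vial in its holder (410,149), the square bottle (165,142) and the slide box (441,231). The holders are at (246,134), (222,221) and (294,236), with three beakers and the rack at (137,219). Next I'll measure these by back-projecting contours.

```bash
cat > h.py <<'E'
import numpy as np, cv2
from cell import telemetry, camera, calibration, boxes_of, landmark_of
def K(c): 
    f=210/np.tan(np.radians(c['vfov']/2)); return np.array([[f,0,c['cx']],[0,f,c['cy']],[0,0,1]])
def D(c): return np.array([c['k1'],0,0,0.])
def back(px,z,c):
    p=cv2.undistortPoints(np.float64(px).reshape(-1,1,2),K(c),D(c)).reshape(-1,2)
    d=np.c_[p,np.ones(len(p))]@c['R']; o=-c['R'].T@c['t']
    return (o+d*((z-o[2])/d[:,2])[:,None])[:,:2]
def proj(X,c):
    return cv2.projectPoints(np.float64(X).reshape(-1,1,3),cv2.Rodrigues(c['R'])[0],c['t'],K(c),D(c))[0].reshape(-1,2)
E
python3 - <<'E'
from h import *
c=calibration("top"); im=cv2.imread("pics/top0.png")
hsv=cv2.cvtColor(im,cv2.COLOR_BGR2HSV)
def mask(box,lo,sat=60):
    x0,y0,x1,y1=box; m=np.zeros(im.shape[:2],np.uint8)
    m[y0:y1,x0:x1]=((hsv[...,2]>lo)&(hsv[...,1]<sat))[y0:y1,x0:x1]*255; return m
def cont(m):
    cs,_=cv2.findContours(m,cv2.RETR_EXTERNAL,cv2.CHAIN_APPROX_NONE); k=max(cs,key=len); return k.reshape(-1,2)
items=[("long",(215,100,275,168),.010,165),("sq",(195,195,250,248),.010,165),("small",(276,218,312,252),.01,165),("large",(385,125,435,172),.01,165),
("jarcap",(305,98,346,140),.07,170),("vialcap",(403,135,426,153),.065,190),("bottlecap",(145,125,180,148),.085,170),("slide",(420,203,465,260),.045,200)]
for n,b,z,lo in items:
    k=cont(mask(b,lo)); 
    # expand contour by half a px outward: use hull
    P=back(k,z,c)*1000
    (cx,cy),(w,h),a=cv2.minAreaRect(P.astype(np.float32)); (ex,ey),r=cv2.minEnclosingCircle(P.astype(np.float32))
    print(n,"rect",np.round([cx,cy,w,h,a],1),"circ",np.round([ex,ey,2*r],1))
big=cv2.resize(im[90:310,110:480],None,fx=2.1,fy=2.1,interpolation=cv2.INTER_CUBIC);cv2.imwrite("pics/topbig.png",big)
E
```

```text
long rect [658.3  94.7  59.9 115.3  70.5] circ [658.9  95.  125.9]
sq rect [466.1 140.2  69.6  69.7  24.9] circ [466.  140.   94.8]
small rect [437.8 -14.3  55.2  53.2   0.8] circ [437.5 -14.3  56.1]
large rect [ 627.2 -262.9   83.8   84.    89.4] circ [ 628.  -263.4   86.8]
jarcap rect [ 6.769e+02 -7.840e+01  5.260e+01  5.530e+01  5.000e-01] circ [675.8 -76.9  58.2]
vialcap rect [ 629.6 -261.4   27.3   39.8   45.5] circ [ 629.6 -261.4   41.5]
bottlecap rect [629.3 260.1  26.8  28.4   0.7] circ [629.2 260.2  29.7]
slide rect [ 450.1 -316.2   87.8   32.3   28.7] circ [ 449.9 -316.2   91.5]
```

View pics/topbig.png

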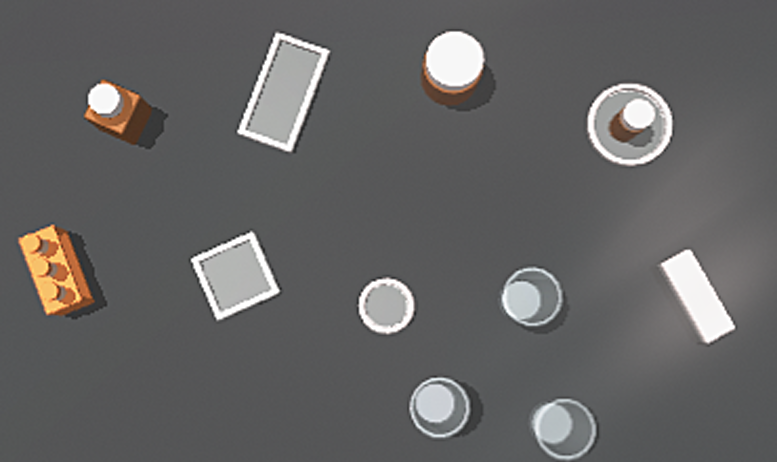

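```bash
cat > ov.py <<'E'
from h import *
def circ(x,y,z,r): 
    t=np.linspace(0,2*np.pi,60); return np.c_[x+r*np.cos(t),y+r*np.sin(t),0*t+z]
def rect(x,y,z,w,h,a):
    a=np.radians(a);u=np.array([np.cos(a),np.sin(a)]);v=np.array([-u[1],u[0]])
    return np.array([[*(np.array([x,y])+i*w/2*u+j*h/2*v),z] for i,j in[(-1,-1),(1,-1),(1,1),(-1,1),(-1,-1)]])
def draw(im,c,curves,s=3):
    b=cv2.resize(im,None,fx=s,fy=s,interpolation=cv2.INTER_CUBIC)
    for k,col in curves:
        p=(proj(k,c)+.5)*s-.5
        cv2.polylines(b,[np.round(p*8).astype(np.int32)],False,col,1,cv2.LINE_AA,3)
    return b
E
cat > m1.py <<'E'
from ov import *
import json
G=(0,255,0);M=(255,0,255);B=(255,200,0)
P=dict(jar=(.6755,-.0775),vial=(.6335,-.268),bot=(.6292,.2600,55),slide=(.4500,-.3162,28.7),large=(.6275,-.2632),small=(.4376,-.0143),sq=(.466,.1401,24.9),long=(.6585,.0948,-19.5))
def curves():
    o=[]
    x,y=P['jar'];o+=[(circ(x,y,0,.03),M),(circ(x,y,.05,.03),M),(circ(x,y,.07,.028),G)]
    x,y=P['vial'];o+=[(circ(x,y,.003,.015),M),(circ(x,y,.065,.0145),G)]
    x,y,a=P['bot'];o+=[(rect(x,y,0,.044,.044,a),M),(rect(x,y,.056,.044,.044,a),B),(circ(x,y,.085,.015),G)]
    x,y,a=P['slide'];o+=[(rect(x,y,0,.088,.032,a),M),(rect(x,y,.045,.088,.032,a),G)]
    for n,r in(('large',.043),('small',.028)): x,y=P[n];o+=[(circ(x,y,.01,r),G)]
    for n,w,h in(('sq',.068,.068),('long',.114,.058)): x,y,a=P[n];o+=[(rect(x,y,.01,w,h,a),G)]
    return o
if __name__=="__main__":
    for n,boxes in(("top",[(140,115,195,165),(215,95,275,168),(300,95,350,145),(380,120,435,175),(195,195,250,248),(270,210,315,255),(415,200,470,260)]),
      ("scene",[(395,260,455,325),(275,260,355,345),(175,255,240,320),(80,220,150,280),(320,190,380,240),(250,175,300,210),(105,140,145,200)])):
        im=cv2.imread(f"pics/{n}0.png");b=draw(im,calibration(n),curves(),4)
        T=[cv2.resize(b[y0*4:y1*4,x0*4:x1*4],(200,280)if 0 else (200,int(200*(y1-y0)/(x1-x0)))) for x0,y0,x1,y1 in boxes]
        rows=[]
        out=np.zeros((600,800,3),np.uint8)
        for i,t in enumerate(T):
            t=t[:290]; r,q=divmod(i,4); out[r*300:r*300+t.shape[0],q*200:q*200+200]=t
        import sys; cv2.imwrite(f"pics/ov_{n}_{sys.argv[1]}.png",out)
E
python3 m1.py a
```

```text
(no output)
```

View pics/ov_top_a.png

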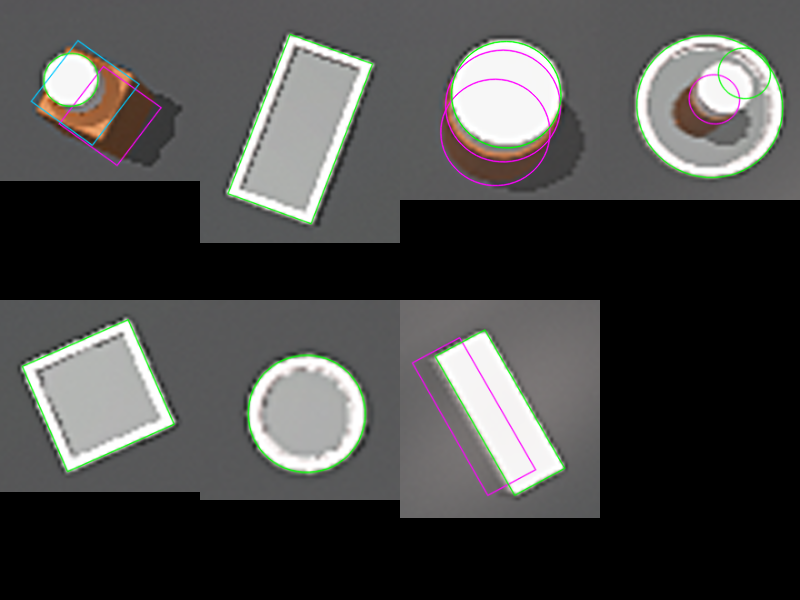

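View pics/ov_scene_a.png

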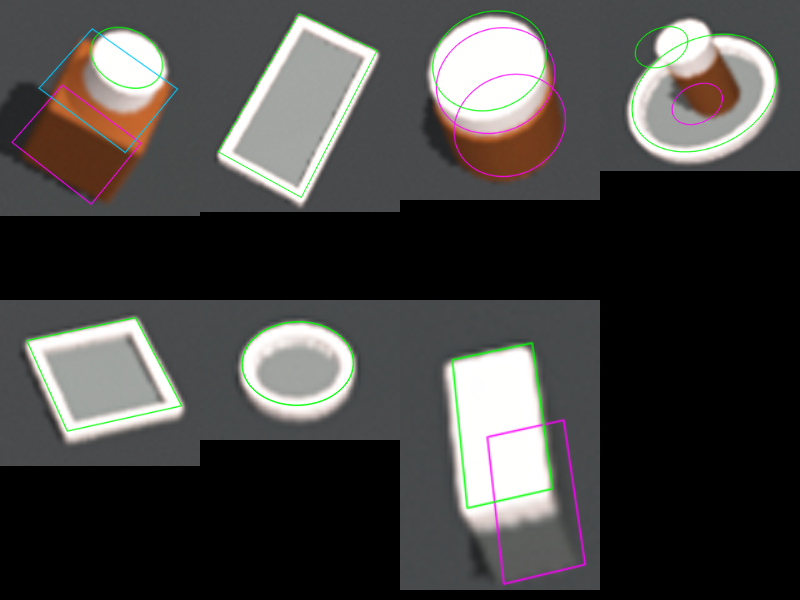

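Request:
{"fn": "play_rows", "kwargs": {
  "motion": [
    [0.0214,-0.0358,0,0,0,-0.0583,1],
    [0.0214,-0.0358,0,0,0,-0.0583,1],
    [0.0214,-0.0358,0,0,0,-0.0583,1],
    [0.0214,-0.0358,0,0,0,-0.0583,1],
    [0.0214,-0.0358,0,0,0,-0.0583,1]
  ]
}}

```text
clock: 1.65
position: [0.3049, 0.2789, 0.2314]
eef_rot: [[-0.765, 0.644, 0.0], [0.644, 0.765, 0.0], [-0.0, 0.0, -1.0]]
ft_force: [1.0, 0.4, -0.0]
finger_gap: 0.0855
```

Request:
{"fn": "play_rows", "kwargs": {
  "motion": [
    [0.0214,-0.0358,0,0,0,-0.0583,1],
    [0.0214,-0.0358,0,0,0,-0.0583,1],
    [0.0214,-0.0358,0,0,0,-0.0583,1],
    [0.0214,-0.0358,0,0,0,-0.0583,1],
    [0.0214,-0.0358,0,0,0,-0.0583,1]
  ]
}}

```text
clock: 2.15
position: [0.412, 0.0997, 0.2315]
eef_rot: [[-0.548, 0.837, 0.001], [0.837, 0.548, 0.0], [-0.0, 0.001, -1.0]]
ft_force: [0.9, 1.4, 0.5]
finger_gap: 0.0854
```

Request:
{"fn": "play_rows", "kwargs": {
  "motion": [
    [0.0214,-0.0358,0,0,0,-0.0583,1],
    [0.0214,-0.0358,0,0,0,-0.0583,1],
    [0.0214,-0.0358,0,0,0,-0.0583,1],
    [0.0214,-0.0358,0,0,0,-0.0583,1],
    [0.0214,-0.0358,0,0,0,-0.0583,1]
  ]
}}

```text
clock: 2.65
position: [0.519, -0.0794, 0.2313]
eef_rot: [[-0.284, 0.959, 0.0], [0.959, 0.284, 0.0], [-0.0, 0.0, -1.0]]
ft_force: [0.9, 1.3, 0.5]
finger_gap: 0.0854
```

Run:
```python
from h import *
s=telemetry.get_state();print(s['clock'],s['position'],s['q'],s['ft_force'])
c=calibration("wrist"); o=-c['R'].T@c['t']; print("cam in tool",s['eef_rot'].T@(o-s['position']), (c['R']@s['eef_rot']).round(3))
cv2.imwrite("pics/w1.png",camera("wrist"))
```

```text
2.65 [ 0.51900203 -0.07940733  0.23133344] [-8.70016299e+00  1.51725303e+01  1.86746562e+00  7.66810748e+01
  2.27080909e-03  6.48108431e+01] [0.86092635 1.31043168 0.45900543]
cam in tool [ 0.0673885  -0.00015199 -0.14252953] [[-0.     1.    -0.   ]
 [-0.965 -0.    -0.264]
 [-0.264  0.     0.965]]
```

View pics/w1.png

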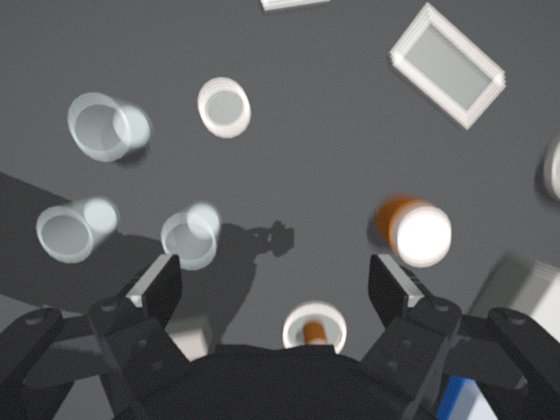

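Run:
```python
import m1; from ov import *
m1.P['vial']=(.625,-.2565); m1.P['bot']=(.6292,.26,62)
c=calibration("wrist"); b=draw(cv2.imread("pics/w1.png"),c,m1.curves(),3)
out=np.zeros((600,800,3),np.uint8)
for i,(x0,y0,w) in enumerate([(360,170,110),(385,0,130),(190,65,70),(265,280,100)]):
    t=b[y0*3:(y0+w)*3,x0*3:(x0+w)*3]; t=cv2.resize(t,(300,300)) ; out[(i//2)*300:(i//2)*300+300,(i%2)*300:(i%2)*300+300]=t
cv2.imwrite("pics/ovw1.png",out)
```

```text
(no output)
```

View pics/ovw1.png

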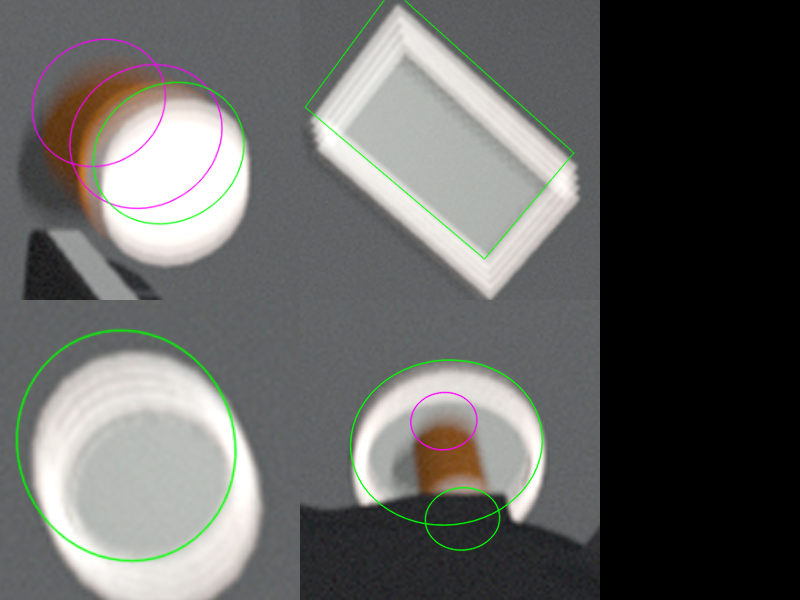

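Request:
{"fn": "play_rows", "kwargs": {
  "motion": [
    [0.0214,-0.0358,0,0,0,-0.0583,1],
    [0.0214,-0.0358,0,0,0,-0.0583,1],
    [0.0214,-0.0358,0,0,0,-0.0583,1],
    [0.021,-0.035,0,0,0,-0.0583,1],
    [0.0206,-0.0347,0,0,0,-0.0583,1]
  ]
}}

```text
clock: 3.2
position: [0.6247, -0.2562, 0.2312]
eef_rot: [[0.003, 1.0, 0.0], [1.0, -0.003, -0.0], [-0.0, 0.0, -1.0]]
ft_force: [0.4, -1.0, 0.8]
finger_gap: 0.0856
```

Request:
{"fn": "play_rows", "kwargs": {
  "motion": [
    [0,0,0,0,0,0,1],
    [0,0,0,0,0,0,1]
  ]
}}

```text
clock: 3.4
position: [0.6242, -0.2553, 0.2302]
eef_rot: [[0.002, 1.0, -0.001], [1.0, -0.002, 0.001], [0.001, -0.001, -1.0]]
ft_force: [-0.1, -0.4, 0.2]
finger_gap: 0.0853
```

```bash
cat > look.py <<'E'
import m1,sys; from ov import *
def look(name,**P):
    m1.P.update(P); s=telemetry.get_state();print(round(s['clock'],2),s['position'].round(4),s['q'].round(1),s['ft_force'].round(1),s['finger_gap'])
    c=calibration("wrist"); im=camera("wrist"); cv2.imwrite(f"pics/{name}_raw.png",im)
    cv2.imwrite(f"pics/{name}.png",cv2.resize(draw(im,c,m1.curves(),2),(800,600),interpolation=cv2.INTER_AREA))
    np.savez(f"pics/{name}.npz",**c)
E
python3 - <<'E'
from look import *
look("w2",vial=(.625,-.2565))
E
```

```text
3.4 [ 0.6242 -0.2553  0.2302] [-22.2  35.   31.8  86.8   0.   67.9] [-0.1 -0.4  0.2] 0.08529333522895619
```

View pics/w2.png

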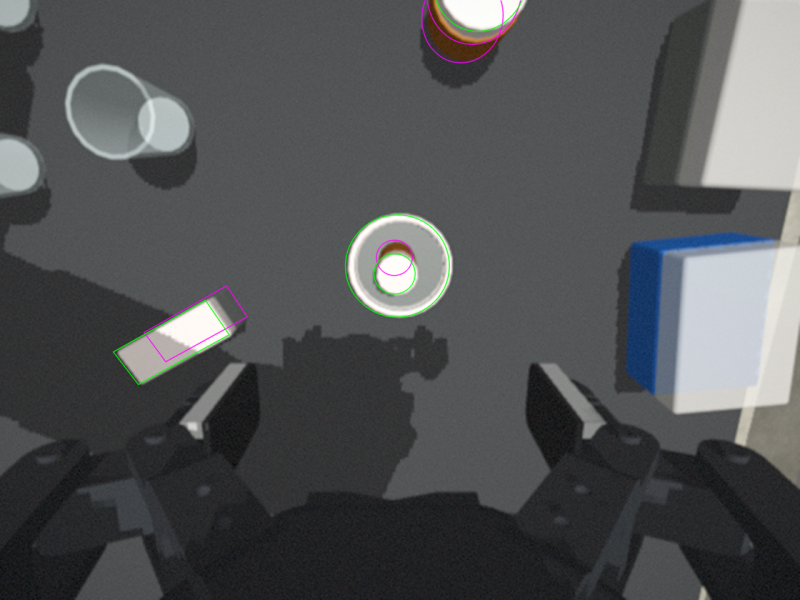

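Request:
{"fn": "play_rows", "kwargs": {
  "motion": [
    [0.0005,-0.001,-0.04,0,0,0,1],
    [0.0004,-0.0003,-0.045,0,0,0,1],
    [0,0,-0.045,0,0,0,1],
    [0,0,-0.04,0,0,0,1],
    [0,0,-0.03,0,0,0,1]
  ]
}}

```text
clock: 3.95
position: [0.6238, -0.2543, 0.0296]
eef_rot: [[-0.001, 1.0, -0.001], [1.0, 0.001, 0.001], [0.001, -0.001, -1.0]]
ft_force: [-0.1, -0.7, -0.0]
finger_gap: 0.0851
```

Request:
{"fn": "play_rows", "kwargs": {
  "motion": [
    [0,0,-0.015,0,0,0,1],
    [0,0,0,0,0,0,1],
    [0,0,0,0,0,0,0.2],
    [0,0,0,0,0,0,0.2],
    [0,0,0,0,0,0,0.2]
  ]
}}

```text
clock: 4.45
position: [0.6258, -0.2561, 0.0178]
eef_rot: [[0.001, 1.0, 0.002], [1.0, -0.001, -0.001], [-0.001, 0.002, -1.0]]
ft_force: [-0.9, -0.2, -1.6]
finger_gap: 0.0439
```

Request:
{"fn": "play_rows", "kwargs": {
  "motion": [
    [0,0,0,0,0,0,0.2],
    [0,0,0,0,0,0,0.2],
    [0,0,0,0,0,0,0.1],
    [0,0,0,0,0,0,0.1],
    [0,0,0,0,0,0,0.0]
  ]
}}

```text
clock: 4.95
position: [0.6256, -0.2562, 0.0175]
eef_rot: [[0.001, 1.0, 0.001], [1.0, -0.001, -0.0], [-0.0, 0.001, -1.0]]
ft_force: [-2.2, 1.7, 9.7]
finger_gap: 0.0279
```

Run:
```python
from look import *
look("w3",vial=(.6256,-.2562))
```

```text
4.95 [ 0.6256 -0.2562  0.0175] [-22.3  38.9   7.5  58.4   0.   67.8] [-2.2  1.7  9.7] 0.027890387155980943
```

View pics/w3.png

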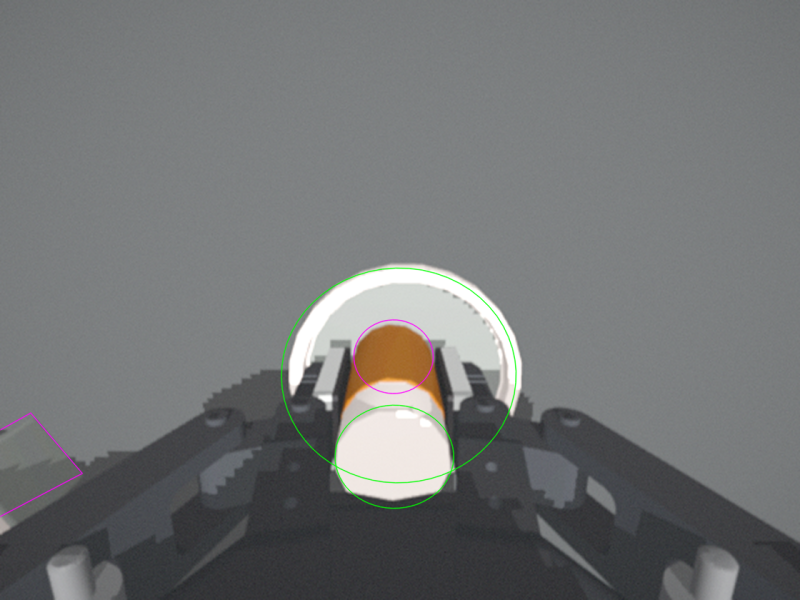

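Request:
{"fn": "play_rows", "kwargs": {
  "motion": [
    [0,0,0.01,0,0,0,0],
    [0,0,0.025,0,0,0,0],
    [0,0,0.03,0,0,0,0],
    [0,0,0.03,0,0,0,0],
    [-0.01,0.013,0.01,0,0,0,0]
  ]
}}

```text
clock: 5.5
position: [0.6168, -0.2445, 0.1252]
eef_rot: [[0.002, 1.0, 0.005], [1.0, -0.002, -0.002], [-0.002, 0.005, -1.0]]
ft_force: [-0.8, -0.6, -1.0]
finger_gap: 0.0281
```

Request:
{"fn": "play_rows", "kwargs": {
  "motion": [
    [-0.02,0.026,0,0,0,0,0],
    [-0.025,0.032,0,0,0,0,0],
    [-0.025,0.032,0,0,0,0,0],
    [-0.025,0.032,0,0,0,0,0],
    [-0.025,0.032,0,0,0,0,0]
  ]
}}

```text
clock: 6.0
position: [0.494, -0.088, 0.122]
eef_rot: [[0.001, 1.0, 0.001], [1.0, -0.001, -0.0], [-0.0, 0.001, -1.0]]
ft_force: [-0.1, -0.1, -0.3]
finger_gap: 0.0284
```

Request:
{"fn": "play_rows", "kwargs": {
  "motion": [
    [-0.025,0.032,0,0,0,0,0],
    [-0.02,0.026,0,0,0,0,0],
    [-0.0074,0.0113,0,0,0,0,0],
    [-0.005,0.006,0,0,0,0,0],
    [0,0,0,0,0,0,0]
  ]
}}

```text
clock: 6.5
position: [0.438, -0.0136, 0.1218]
eef_rot: [[0.0, 1.0, 0.001], [1.0, -0.0, -0.0], [-0.0, 0.001, -1.0]]
ft_force: [-1.1, -1.3, -0.3]
finger_gap: 0.0286
```

Run:
```python
from look import *
look("w4",vial=(.4376,-.0143))
```

```text
6.5 [ 0.438  -0.0136  0.1218] [ -1.8   8.  -23.3  58.6  -0.   88.3] [-1.1 -1.3 -0.3] 0.02855382357613175
```

View pics/w4.png

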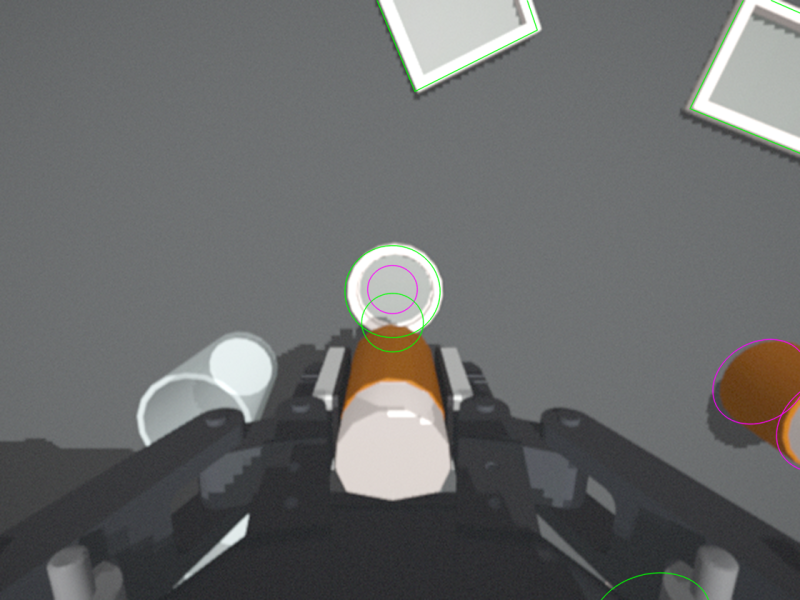

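Request:
{"fn": "play_rows", "kwargs": {
  "motion": [
    [-0.0003,-0.0006,-0.02,0,0,0,0],
    [0,0,-0.03,0,0,0,0],
    [0,0,-0.025,0,0,0,0],
    [0,0,-0.015,0,0,0,0],
    [0,0,-0.008,0,0,0,0]
  ]
}}

```text
clock: 7.05
position: [0.4373, -0.0151, 0.022]
eef_rot: [[0.002, 1.0, -0.002], [1.0, -0.002, -0.0], [-0.0, -0.002, -1.0]]
ft_force: [-0.6, 0.1, -0.7]
finger_gap: 0.0282
```

Request:
{"fn": "play_rows", "kwargs": {
  "motion": [
    [0,0,-0.003,0,0,0,0],
    [0,0,-0.002,0,0,0,0],
    [0,0,-0.001,0,0,0,0],
    [0,0,0,0,0,0,0]
  ]
}}

```text
clock: 7.45
position: [0.4378, -0.0144, 0.0177]
eef_rot: [[0.001, 1.0, 0.001], [1.0, -0.001, -0.0], [-0.0, 0.001, -1.0]]
ft_force: [0.2, -0.3, -0.6]
finger_gap: 0.0284
```

Request:
{"fn": "play_rows", "kwargs": {
  "motion": [
    [0,0,-0.001,0,0,0,0],
    [0,0,0,0,0,0,0],
    [0,0,0,0,0,0,0]
  ]
}}

```text
clock: 7.75
position: [0.4379, -0.0143, 0.0174]
eef_rot: [[0.001, 1.0, 0.001], [1.0, -0.001, -0.0], [-0.0, 0.001, -1.0]]
ft_force: [-6.1, 0.3, 19.7]
finger_gap: 0.0286
```

Request:
{"fn": "play_rows", "kwargs": {
  "motion": [
    [0,0,-0.001,0,0,0,0],
    [0,0,0,0,0,0,0],
    [0,0,0,0,0,0,0]
  ]
}}

```text
clock: 8.05
position: [0.438, -0.0143, 0.0173]
eef_rot: [[0.001, 1.0, 0.002], [1.0, -0.001, -0.0], [-0.0, 0.002, -1.0]]
ft_force: [-14.3, 0.1, 46.0]
finger_gap: 0.0287
```

Request:
{"fn": "play_rows", "kwargs": {
  "motion": [
    [0,0,0.0015,0,0,0,0],
    [0,0,0,0,0,0,0],
    [0,0,0,0,0,0,0.5],
    [0,0,0,0,0,0,0.8],
    [0,0,0,0,0,0,1]
  ]
}}

```text
clock: 8.55
position: [0.4373, -0.0143, 0.0167]
eef_rot: [[0.001, 1.0, -0.0], [1.0, -0.001, 0.0], [0.0, -0.0, -1.0]]
ft_force: [0.4, -0.6, 0.2]
finger_gap: 0.0701
```

Request:
{"fn": "play_rows", "kwargs": {
  "motion": [
    [0,0,0,0,0,0,1],
    [0,0,0.015,0,0,0,1],
    [0,0,0.03,0,0,0,1],
    [0,0,0.04,0,0,0,1],
    [0,0,0.04,0,0,0,1]
  ]
}}

```text
clock: 9.05
position: [0.4368, -0.0143, 0.143]
eef_rot: [[0.001, 1.0, -0.001], [1.0, -0.001, 0.0], [0.0, -0.001, -1.0]]
ft_force: [0.8, -0.5, -0.7]
finger_gap: 0.0855
```

Request:
{"fn": "play_rows", "kwargs": {
  "motion": [
    [0,0,0.01,0,0,0,1],
    [0,0,0,0,0,0,1]
  ]
}}

```text
clock: 9.25
position: [0.4384, -0.0143, 0.153]
eef_rot: [[0.001, 1.0, 0.003], [1.0, -0.001, -0.0], [-0.0, 0.003, -1.0]]
ft_force: [-0.1, 0.1, -0.9]
finger_gap: 0.0851
```

Run:
```python
from look import *
look("w5",vial=(.4376,-.0143))
```

```text
9.25 [ 0.4384 -0.0143  0.153 ] [ -1.9   6.7 -20.1  63.1   0.   88.2] [-0.1  0.1 -0.9] 0.08514893082150911
```

View pics/w5.png

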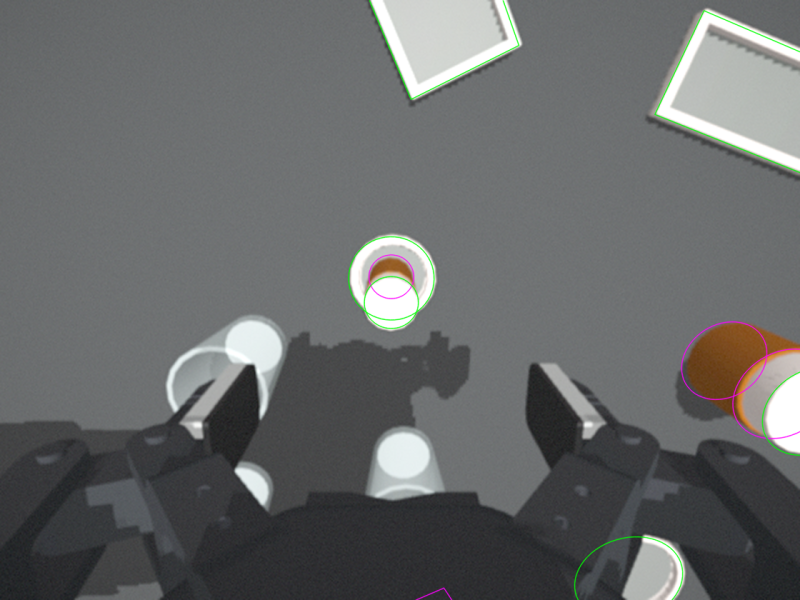

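Request:
{"fn": "play_rows", "kwargs": {
  "motion": [
    [0.03,-0.008,0.02,0,0,0,1],
    [0.042,-0.012,0.02,0,0,0,1],
    [0.042,-0.012,0,0,0,0,1],
    [0.042,-0.012,0,0,0,0,1],
    [0.042,-0.012,0,0,0,0,1]
  ]
}}

```text
clock: 9.8
position: [0.6363, -0.0708, 0.1894]
eef_rot: [[0.001, 1.0, -0.003], [1.0, -0.001, 0.0], [0.0, -0.003, -1.0]]
ft_force: [-0.1, 0.1, 1.5]
finger_gap: 0.0856
```

Request:
{"fn": "play_rows", "kwargs": {
  "motion": [
    [0.03,-0.007,0,0,0,0,1],
    [0.01,0,0,0,0,0,1],
    [0,0,0,0,0,0,1]
  ]
}}

```text
clock: 10.1
position: [0.6757, -0.0774, 0.1883]
eef_rot: [[0.001, 1.0, -0.004], [1.0, -0.001, 0.001], [0.001, -0.004, -1.0]]
ft_force: [0.2, 0.2, 0.0]
finger_gap: 0.0853
```

Run:
```python
from look import *
look("w6",vial=(.4376,-.0143))
```

```text
10.1 [ 0.6757 -0.0774  0.1883] [-6.5 35.7 26.8 81.4  0.  83.5] [0.2 0.2 0. ] 0.08531671895330958
```

View pics/w6.png

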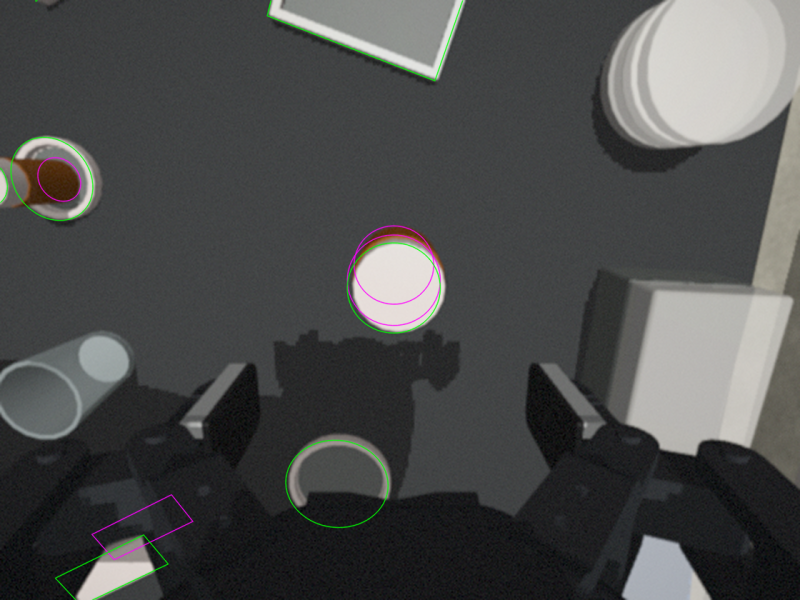

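Request:
{"fn": "play_rows", "kwargs": {
  "motion": [
    [0.001,0,-0.03,0,0,0,1],
    [0,0,-0.045,0,0,0,1],
    [0,0,-0.045,0,0,0,1],
    [0,0,-0.035,0,0,0,1],
    [0,0,-0.02,0,0,0,1]
  ]
}}

```text
clock: 10.65
position: [0.6731, -0.0768, 0.0132]
eef_rot: [[0.001, 1.0, -0.005], [1.0, -0.001, 0.001], [0.001, -0.005, -1.0]]
ft_force: [0.5, -0.2, 0.6]
finger_gap: 0.0854
```

Request:
{"fn": "play_rows", "kwargs": {
  "motion": [
    [0,0,-0.004,0,0,0,1],
    [0,0,0,0,0,0,1],
    [0,0,0,0,0,0,0.6],
    [0,0,0,0,0,0,0.5],
    [0,0,0,0,0,0,0.4]
  ]
}}

```text
clock: 11.15
position: [0.6774, -0.0774, 0.0149]
eef_rot: [[0.001, 1.0, 0.003], [1.0, -0.001, -0.0], [-0.0, 0.003, -1.0]]
ft_force: [-2.0, 1.0, 9.8]
finger_gap: 0.0584
```

Request:
{"fn": "play_rows", "kwargs": {
  "motion": [
    [0,0,0,0,0,0,0.3],
    [0,0,0,0,0,0,0.2],
    [0,0,0,0,0,0,0],
    [0,0,0,0,0,0,0]
  ]
}}

```text
clock: 11.55
position: [0.6775, -0.0774, 0.0149]
eef_rot: [[0.001, 1.0, 0.003], [1.0, -0.001, -0.0], [-0.0, 0.003, -1.0]]
ft_force: [-2.8, 0.8, 9.7]
finger_gap: 0.0588
```

Run:
```python
from look import *
look("w7",jar=(.677,-.0775))
```

```text
11.55 [ 0.6775 -0.0774  0.0149] [-6.5 39.7  8.4 58.5  0.  83.5] [-2.8  0.8  9.7] 0.058827844411754135ov.py:11: RuntimeWarning: invalid value encountered in cast
  cv2.polylines(b,[np.round(p*8).astype(np.int32)],False,col,1,cv2.LINE_AA,3)
```

View pics/w7.png

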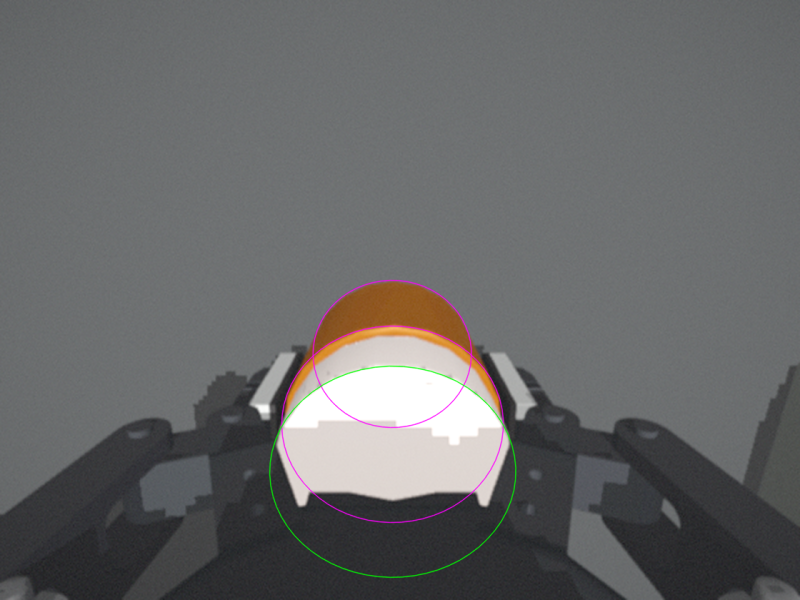

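Request:
{"fn": "play_rows", "kwargs": {
  "motion": [
    [0,0,0.008,0,0,0,0],
    [0,0,0.02,0,0,0,0],
    [0,0,0.025,0,0,0,0],
    [0,-0.008,0.017,0,0,0,0],
    [-0.005,-0.018,0,0,0,0,0]
  ]
}}

```text
clock: 12.1
position: [0.6733, -0.1031, 0.0862]
eef_rot: [[-0.001, 1.0, 0.005], [1.0, 0.001, -0.001], [-0.001, 0.005, -1.0]]
ft_force: [1.1, 0.2, -1.7]
finger_gap: 0.0586
```

Request:
{"fn": "play_rows", "kwargs": {
  "motion": [
    [-0.008,-0.03,0,0,0,0,0],
    [-0.01,-0.035,0,0,0,0,0],
    [-0.01,-0.035,0,0,0,0,0],
    [-0.01,-0.032,0,0,0,0,0],
    [-0.0065,-0.02,0,0,0,0,0]
  ]
}}

```text
clock: 12.6
position: [0.625, -0.2585, 0.082]
eef_rot: [[0.003, 1.0, -0.001], [1.0, -0.003, -0.0], [-0.0, -0.001, -1.0]]
ft_force: [1.3, 1.0, -2.0]
finger_gap: 0.0587
```

Request:
{"fn": "play_rows", "kwargs": {
  "motion": [
    [0,-0.0075,0,0,0,0,0],
    [0,0,0,0,0,0,0],
    [0,0,0,0,0,0,0]
  ]
}}

```text
clock: 12.9
position: [0.6268, -0.2624, 0.0824]
eef_rot: [[0.001, 1.0, -0.0], [1.0, -0.001, 0.0], [0.0, -0.0, -1.0]]
ft_force: [0.8, 0.4, -2.6]
finger_gap: 0.0585
```

Run:
```python
from look import *
look("w8",jar=(.6275,-.2632))
```

```text
12.9 [ 0.6268 -0.2624  0.0824] [-22.7  37.   13.8  66.8   0.   67.3] [ 0.8  0.4 -2.6] 0.05847530264702551
```

View pics/w8.png

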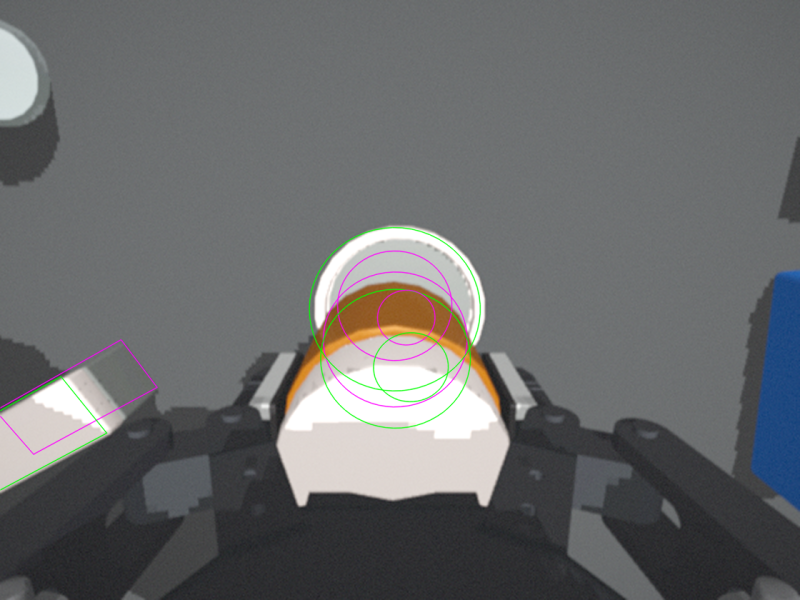

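Request:
{"fn": "play_rows", "kwargs": {
  "motion": [
    [0.0015,-0.0008,-0.012,0,0,0,0],
    [0,0,-0.022,0,0,0,0],
    [0,0,-0.015,0,0,0,0],
    [0,0,-0.009,0,0,0,0],
    [0,0,-0.003,0,0,0,0]
  ]
}}

```text
clock: 13.45
position: [0.6279, -0.2628, 0.0203]
eef_rot: [[0.0, 1.0, -0.002], [1.0, -0.0, 0.001], [0.001, -0.002, -1.0]]
ft_force: [0.0, -0.7, -0.9]
finger_gap: 0.0585
```

Request:
{"fn": "play_rows", "kwargs": {
  "motion": [
    [0,0,-0.0015,0,0,0,0],
    [0,0,-0.0005,0,0,0,0],
    [0,0,0,0,0,0,0]
  ]
}}

```text
clock: 13.75
position: [0.6288, -0.2638, 0.0204]
eef_rot: [[0.001, 1.0, 0.001], [1.0, -0.001, -0.0], [-0.0, 0.001, -1.0]]
ft_force: [-1.0, -0.2, -1.6]
finger_gap: 0.0588
```

Request:
{"fn": "play_rows", "kwargs": {
  "motion": [
    [0,0,-0.001,0,0,0,0],
    [0,0,0,0,0,0,0]
  ]
}}

```text
clock: 13.95
position: [0.6285, -0.2637, 0.019]
eef_rot: [[0.001, 1.0, 0.0], [1.0, -0.001, -0.0], [-0.0, 0.0, -1.0]]
ft_force: [-0.0, -0.6, -1.7]
finger_gap: 0.0583
```

Request:
{"fn": "play_rows", "kwargs": {
  "motion": [
    [0,0,-0.0007,0,0,0,0],
    [0,0,0,0,0,0,0]
  ]
}}

```text
clock: 14.15
position: [0.6283, -0.2636, 0.0181]
eef_rot: [[0.001, 1.0, -0.0], [1.0, -0.001, 0.0], [0.0, -0.0, -1.0]]
ft_force: [-0.3, 0.3, -1.0]
finger_gap: 0.0587
```

Request:
{"fn": "play_rows", "kwargs": {
  "motion": [
    [0,0,-0.0005,0,0,0,0],
    [0,0,0,0,0,0,0]
  ]
}}

```text
clock: 14.35
position: [0.6284, -0.2637, 0.0179]
eef_rot: [[0.001, 1.0, 0.0], [1.0, -0.001, -0.0], [-0.0, 0.0, -1.0]]
ft_force: [-3.2, 0.2, 3.9]
finger_gap: 0.0589
```

Request:
{"fn": "play_rows", "kwargs": {
  "motion": [
    [0,0,0,0,0,0,0.8],
    [0,0,0,0,0,0,1],
    [0,0,0,0,0,0,1],
    [0,0,0,0,0,0,1],
    [0,0,0.015,0,0,0,1]
  ]
}}

```text
clock: 14.85
position: [0.6272, -0.2631, 0.0309]
eef_rot: [[0.001, 1.0, -0.003], [1.0, -0.001, 0.001], [0.001, -0.003, -1.0]]
ft_force: [0.1, -0.3, -0.6]
finger_gap: 0.0855
```

Request:
{"fn": "play_rows", "kwargs": {
  "motion": [
    [0,0,0.04,0,0,0,1],
    [0,0,0.045,0,0,0,1],
    [0,0,0.04,0,0,0,1],
    [0,0,0.015,0,0,0,1],
    [0,0,0,0,0,0,1]
  ]
}}

```text
clock: 15.35
position: [0.6296, -0.2641, 0.1756]
eef_rot: [[0.001, 1.0, 0.004], [1.0, -0.001, -0.002], [-0.002, 0.004, -1.0]]
ft_force: [-0.5, 1.1, -0.3]
finger_gap: 0.0858
```

Run:
```python
from look import *
look("w9",jar=(.6285,-.2637))
```

```text
15.35 [ 0.6296 -0.2641  0.1756] [-22.8  35.5  24.7  79.    0.   67.3] [-0.5  1.1 -0.3] 0.08576943332451775
```

View pics/w9.png

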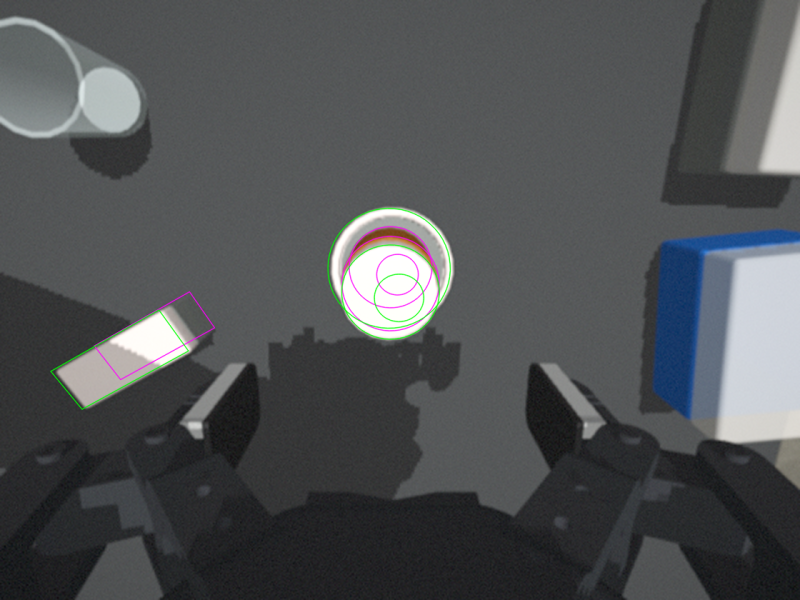

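Request:
{"fn": "play_rows", "kwargs": {
  "motion": [
    [-0.018,-0.006,0,0,0,-0.107,1],
    [-0.02,-0.006,0,0,0,-0.107,1],
    [-0.02,-0.006,0,0,0,-0.107,1],
    [-0.02,-0.006,0,0,0,-0.107,1],
    [-0.02,-0.006,0,0,0,-0.107,1]
  ]
}}

```text
clock: 15.9
position: [0.5288, -0.2934, 0.1709]
eef_rot: [[0.514, 0.858, -0.002], [0.858, -0.514, 0.001], [-0.0, -0.002, -1.0]]
ft_force: [-0.6, -0.4, -0.7]
finger_gap: 0.0855
```

Request:
{"fn": "play_rows", "kwargs": {
  "motion": [
    [-0.02,-0.006,0,0,0,-0.107,1],
    [-0.02,-0.006,0,0,0,-0.107,1],
    [-0.02,-0.006,0,0,0,-0.107,1],
    [-0.015,-0.003,0,0,0,-0.107,1],
    [-0.006,-0.0017,0,0,0,-0.107,1]
  ]
}}

```text
clock: 16.4
position: [0.4474, -0.3161, 0.1712]
eef_rot: [[0.88, 0.475, -0.002], [0.475, -0.88, 0.001], [-0.001, -0.002, -1.0]]
ft_force: [0.6, 0.7, -0.3]
finger_gap: 0.085
```

Request:
{"fn": "play_rows", "kwargs": {
  "motion": [
    [0,0,0,0,0,0,1],
    [0,0,0,0,0,0,1]
  ]
}}

```text
clock: 16.6
position: [0.4492, -0.316, 0.1717]
eef_rot: [[0.876, 0.482, -0.001], [0.482, -0.876, 0.001], [-0.0, -0.001, -1.0]]
ft_force: [-0.1, 0.3, 0.5]
finger_gap: 0.0852
```

Run:
```python
from look import *
print(np.degrees(np.arctan2(*telemetry.get_state()['eef_rot'][[1,0],1])))
look("w10")
```

```text
-61.18479388321937
16.6 [ 0.4492 -0.316   0.1717] [-35.1  19.   -1.5  69.5   0.  116.1] [-0.1  0.3  0.5] 0.08515798104574089
```

View pics/w10.png

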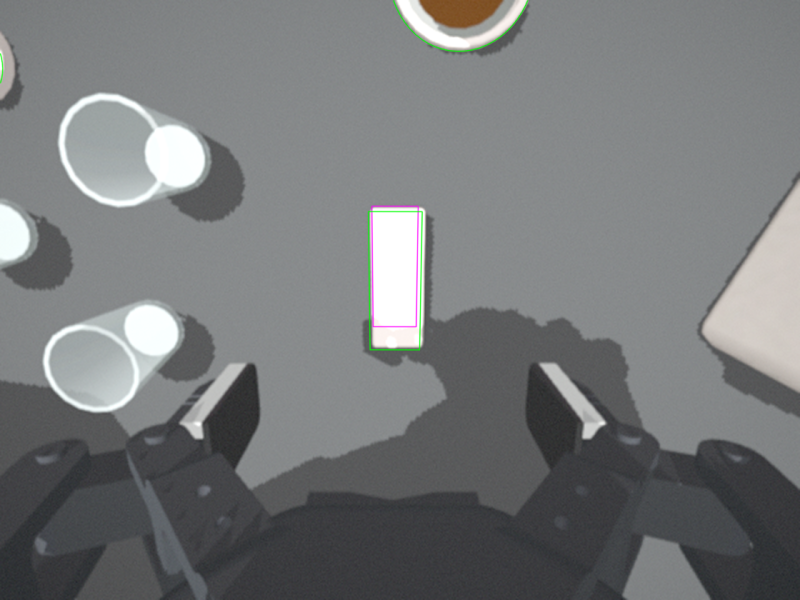

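Request:
{"fn": "play_rows", "kwargs": {
  "motion": [
    [0.0008,-0.0014,-0.03,0,0,0,1],
    [0,0,-0.045,0,0,0,1],
    [0,0,-0.04,0,0,0,1],
    [0,0,-0.03,0,0,0,1],
    [0,0,-0.015,0,0,0,1]
  ]
}}

```text
clock: 17.15
position: [0.4491, -0.3163, 0.0094]
eef_rot: [[0.876, 0.482, -0.003], [0.482, -0.876, 0.002], [-0.002, -0.004, -1.0]]
ft_force: [-0.1, 0.8, 0.2]
finger_gap: 0.0852
```

Request:
{"fn": "play_rows", "kwargs": {
  "motion": [
    [0,0,-0.001,0,0,0,1],
    [0,0,0,0,0,0,0.5],
    [0,0,0,0,0,0,0.4],
    [0,0,0,0,0,0,0.3],
    [0,0,0,0,0,0,0.2]
  ]
}}

```text
clock: 17.65
position: [0.4507, -0.3181, 0.0126]
eef_rot: [[0.878, 0.479, 0.001], [0.479, -0.878, -0.001], [0.001, 0.001, -1.0]]
ft_force: [-2.6, 1.0, 8.1]
finger_gap: 0.0311
```

Request:
{"fn": "play_rows", "kwargs": {
  "motion": [
    [0,0,0,0,0,0,0.1],
    [0,0,0,0,0,0,0],
    [0,0,0,0,0,0,0],
    [0,0,0,0,0,0,0],
    [0,0,0,0,0,0,0]
  ]
}}

```text
clock: 18.15
position: [0.4508, -0.3181, 0.0126]
eef_rot: [[0.878, 0.479, 0.001], [0.479, -0.878, -0.001], [0.001, 0.001, -1.0]]
ft_force: [-0.2, 0.2, 7.7]
finger_gap: 0.0315
```

Run:
```python
from look import *
look("w11",slide=(.4505,-.3172,28.7))
```

```text
18.15 [ 0.4508 -0.3181  0.0126] [-35.2  26.1 -15.7  48.2   0.  116.1] [-0.2  0.2  7.7] 0.03150147844181454
```

View pics/w11.png

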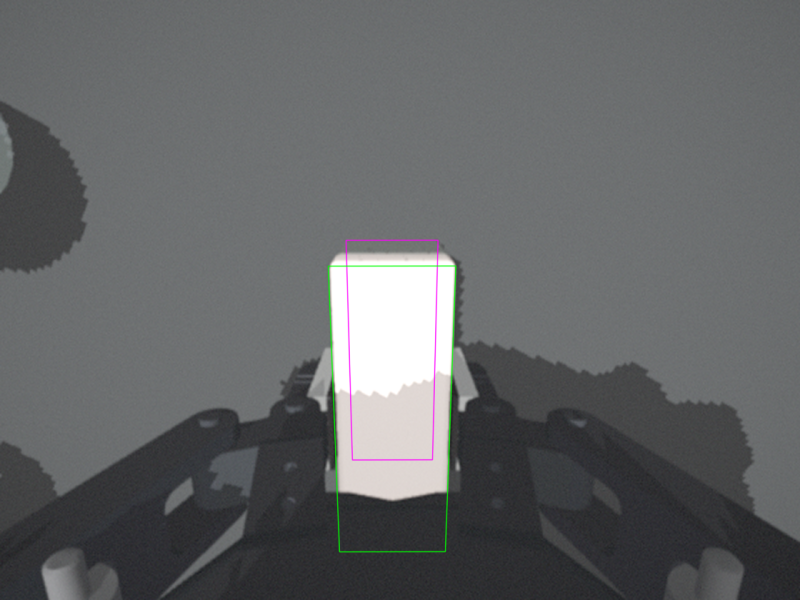

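Request:
{"fn": "play_rows", "kwargs": {
  "motion": [
    [0,0,0.008,0,0,0,0],
    [0,0,0.02,0,0,0,0],
    [0,0,0.03,0,0,0,0],
    [0,0,0.03,0,0,0,0],
    [0,0,0.017,0,0,0,0]
  ]
}}

```text
clock: 18.7
position: [0.4508, -0.3182, 0.1197]
eef_rot: [[0.878, 0.479, 0.002], [0.479, -0.878, -0.002], [0.001, 0.003, -1.0]]
ft_force: [0.5, -1.3, -1.4]
finger_gap: 0.0314
```

Request:
{"fn": "play_rows", "kwargs": {
  "motion": [
    [0.005,0.01,0,0,0,0.08,0],
    [0.0105,0.0208,0,0,0,0.115,0],
    [0.0105,0.0208,0,0,0,0.115,0],
    [0.0105,0.0208,0,0,0,0.115,0],
    [0.0105,0.0208,0,0,0,0.115,0]
  ]
}}

```text
clock: 19.2
position: [0.4975, -0.2237, 0.1174]
eef_rot: [[0.502, 0.865, 0.001], [0.865, -0.502, -0.0], [0.0, 0.001, -1.0]]
ft_force: [0.7, 0.1, -1.0]
finger_gap: 0.0315
```

Request:
{"fn": "play_rows", "kwargs": {
  "motion": [
    [0.0105,0.0208,0,0,0,0.115,0],
    [0.0105,0.0208,0,0,0,0.115,0],
    [0.0105,0.0208,0,0,0,0.115,0],
    [0.0105,0.0208,0,0,0,0.115,0],
    [0.0105,0.0208,0,0,0,0.115,0]
  ]
}}

```text
clock: 19.7
position: [0.55, -0.1197, 0.1173]
eef_rot: [[-0.049, 0.999, 0.001], [0.999, 0.049, -0.0], [-0.0, 0.0, -1.0]]
ft_force: [0.6, 0.3, -0.8]
finger_gap: 0.0311
```

Request:
{"fn": "play_rows", "kwargs": {
  "motion": [
    [0.0105,0.0208,0,0,0,0.115,0],
    [0.0105,0.0208,0,0,0,0.115,0],
    [0.0105,0.0208,0,0,0,0.115,0],
    [0.0105,0.0208,0,0,0,0.115,0],
    [0.0105,0.0208,0,0,0,0.115,0]
  ]
}}

```text
clock: 20.2
position: [0.6025, -0.0156, 0.1173]
eef_rot: [[-0.584, 0.812, 0.0], [0.812, 0.584, -0.0], [-0.0, 0.0, -1.0]]
ft_force: [-0.5, 0.8, -1.1]
finger_gap: 0.0312
```

Request:
{"fn": "play_rows", "kwargs": {
  "motion": [
    [0.0105,0.0208,0,0,0,0.115,0],
    [0.0105,0.0208,0,0,0,0.115,0],
    [0.0105,0.0208,0,0,0,0.115,0],
    [0.0105,0.0208,0,0,0,0.115,0],
    [0.0085,0.0175,0,0,0,0.115,0]
  ]
}}

```text
clock: 20.7
position: [0.6531, 0.0853, 0.1172]
eef_rot: [[-0.932, 0.363, 0.0], [0.363, 0.932, 0.0], [-0.0, 0.0, -1.0]]
ft_force: [0.1, -1.2, -0.7]
finger_gap: 0.0311
```

Request:
{"fn": "play_rows", "kwargs": {
  "motion": [
    [0.0055,0.011,0,0,0,0.034,0],
    [0,0,0,0,0,0,0],
    [0,0,0,0,0,0,0]
  ]
}}

```text
clock: 21.0
position: [0.658, 0.0947, 0.1167]
eef_rot: [[-0.941, 0.338, -0.0], [0.338, 0.941, -0.0], [0.0, -0.0, -1.0]]
ft_force: [-0.2, -0.4, -1.0]
finger_gap: 0.0311
```

Run:
```python
from look import *
print(np.degrees(np.arctan2(*telemetry.get_state()['eef_rot'][[1,0],1])))
look("w12")
```

```text
70.21641647861753
21.0 [0.658  0.0947 0.1167] [ 8.2 34.2 14.  69.8 -0.  28. ] [-0.2 -0.4 -1. ] 0.03110507719582144
```

View pics/w12.png

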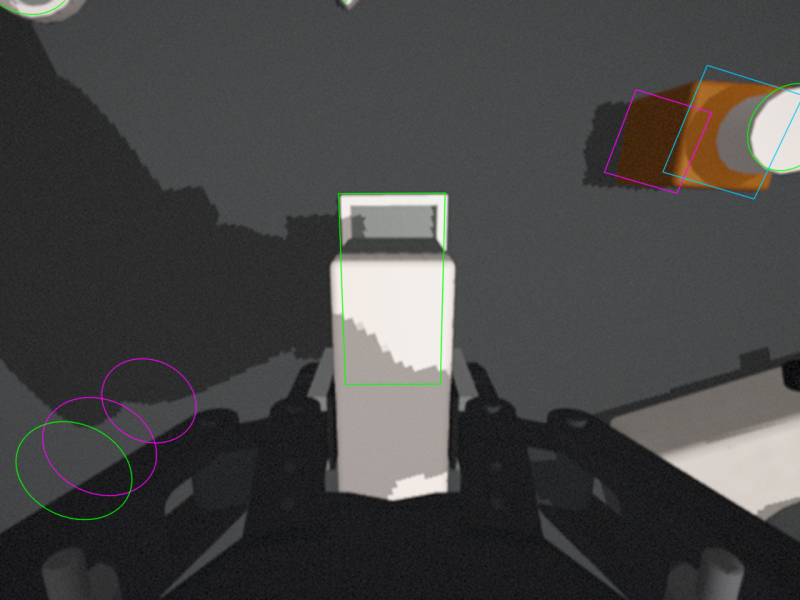

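Request:
{"fn": "play_rows", "kwargs": {
  "motion": [
    [0.0006,0.0003,-0.02,0,0,0,0],
    [0,0,-0.03,0,0,0,0],
    [0,0,-0.025,0,0,0,0],
    [0,0,-0.014,0,0,0,0],
    [0,0,-0.008,0,0,0,0]
  ]
}}

```text
clock: 21.55
position: [0.6582, 0.0947, 0.0188]
eef_rot: [[-0.941, 0.338, -0.001], [0.338, 0.941, -0.0], [0.001, -0.001, -1.0]]
ft_force: [0.5, -0.3, -0.1]
finger_gap: 0.0311
```

Request:
{"fn": "play_rows", "kwargs": {
  "motion": [
    [0,0,-0.0015,0,0,0,0],
    [0,0,0,0,0,0,0],
    [0,0,-0.001,0,0,0,0],
    [0,0,0,0,0,0,0]
  ]
}}

```text
clock: 21.95
position: [0.6593, 0.0956, 0.0179]
eef_rot: [[-0.942, 0.336, 0.001], [0.336, 0.942, 0.0], [-0.001, 0.001, -1.0]]
ft_force: [0.4, -0.1, -0.2]
finger_gap: 0.0314
```

Request:
{"fn": "play_rows", "kwargs": {
  "motion": [
    [0,0,-0.0007,0,0,0,0],
    [0,0,0,0,0,0,0]
  ]
}}

```text
clock: 22.15
position: [0.6589, 0.0955, 0.0166]
eef_rot: [[-0.942, 0.336, 0.0], [0.336, 0.942, 0.0], [-0.0, 0.0, -1.0]]
ft_force: [-0.0, -0.6, -1.1]
finger_gap: 0.0312
```

Request:
{"fn": "play_rows", "kwargs": {
  "motion": [
    [0,0,-0.0007,0,0,0,0],
    [0,0,0,0,0,0,0]
  ]
}}

```text
clock: 22.35
position: [0.6588, 0.0955, 0.0157]
eef_rot: [[-0.942, 0.336, 0.0], [0.336, 0.942, 0.0], [-0.0, 0.0, -1.0]]
ft_force: [0.6, 0.3, -1.2]
finger_gap: 0.0308
```

Request:
{"fn": "play_rows", "kwargs": {
  "motion": [
    [0,0,-0.0005,0,0,0,0],
    [0,0,0,0,0,0,0]
  ]
}}

```text
clock: 22.55
position: [0.6588, 0.0955, 0.0157]
eef_rot: [[-0.942, 0.336, 0.0], [0.336, 0.942, 0.0], [-0.0, 0.0, -1.0]]
ft_force: [-2.6, -0.8, 5.2]
finger_gap: 0.0314
```

Contact made; release and go up.

Request:
{"fn": "play_rows", "kwargs": {
  "motion": [
    [0,0,0,0,0,0,0.6],
    [0,0,0,0,0,0,1],
    [0,0,0,0,0,0,1],
    [0,0,0,0,0,0,1],
    [0,0,0.015,0,0,0,1]
  ]
}}

```text
clock: 23.05
position: [0.6574, 0.0953, 0.0285]
eef_rot: [[-0.942, 0.336, -0.003], [0.336, 0.942, -0.0], [0.003, -0.002, -1.0]]
ft_force: [-0.7, 0.2, -0.3]
finger_gap: 0.0853
```

Request:
{"fn": "play_rows", "kwargs": {
  "motion": [
    [0,0,0.04,0,0,0,1],
    [0,0,0.045,0,0,0,1],
    [0,0,0.045,0,0,0,1],
    [0,0,0.03,0,0,0,1],
    [0,0,0,0,0,0,1]
  ]
}}

```text
clock: 23.55
position: [0.6607, 0.0958, 0.1951]
eef_rot: [[-0.942, 0.336, 0.007], [0.336, 0.942, 0.001], [-0.006, 0.003, -1.0]]
ft_force: [1.5, 0.6, 0.8]
finger_gap: 0.0854
```

Run:
```python
from look import *
look("w13",slide=(.6588,.0955,-19.5))
```

```text
23.55 [0.6607 0.0958 0.1951] [ 8.2 33.2 23.6 80.  -0.  27.9] [1.5 0.6 0.8] 0.0853921651272197
```

View pics/w13.png

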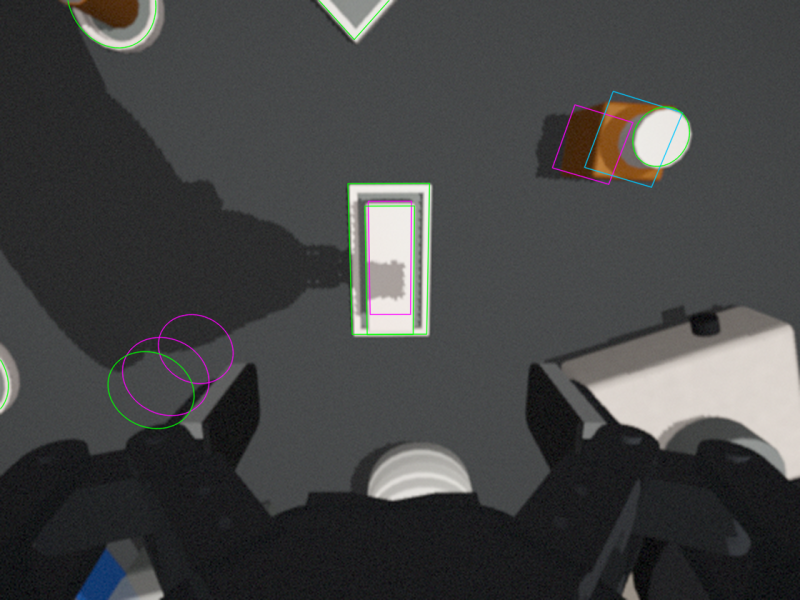

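Request:
{"fn": "play_rows", "kwargs": {
  "motion": [
    [-0.004,0.02,0.005,0,0,0,1],
    [-0.007,0.036,0.005,0,0,0,1],
    [-0.008,0.042,0.005,0,0,0,1],
    [-0.007,0.037,0,0,0,0,1],
    [-0.004,0.0225,0,0,0,0,1]
  ]
}}

```text
clock: 24.1
position: [0.6275, 0.2555, 0.2037]
eef_rot: [[-0.942, 0.335, -0.002], [0.335, 0.942, -0.0], [0.002, -0.001, -1.0]]
ft_force: [0.1, -0.4, 0.9]
finger_gap: 0.0852
```

Request:
{"fn": "play_rows", "kwargs": {
  "motion": [
    [0,0.007,0,0,0,0,1],
    [0,0,0,0,0,0,1],
    [0,0,0,0,0,0,1]
  ]
}}

```text
clock: 24.4
position: [0.6288, 0.259, 0.2045]
eef_rot: [[-0.942, 0.337, -0.001], [0.337, 0.942, -0.001], [0.001, -0.001, -1.0]]
ft_force: [1.5, 0.0, -1.3]
finger_gap: 0.0854
```

Run:
```python
from look import *
look("w14",bot=(.6292,.26,73))
```

```text
24.4 [0.6288 0.259  0.2045] [22.4 35.5 29.  83.5 -0.  42.1] [ 1.5  0.  -1.3] 0.08535264184845395
```

View pics/w14.png

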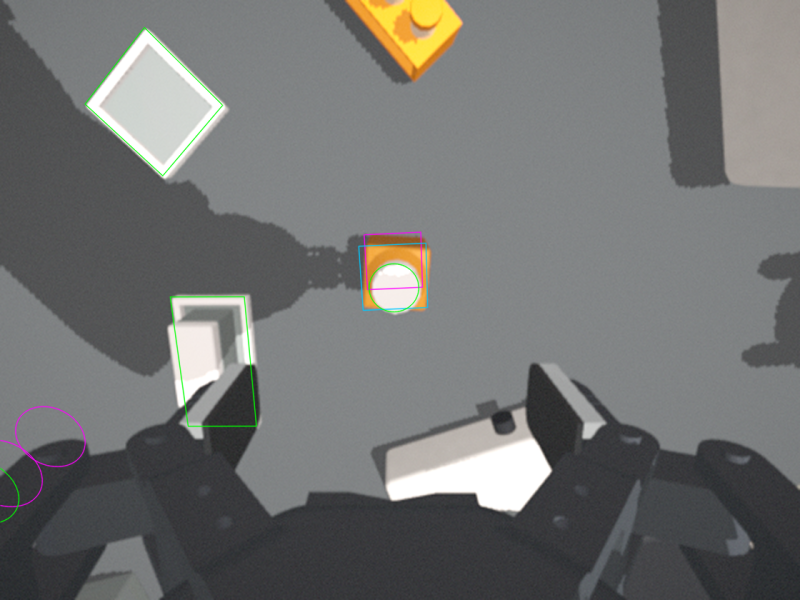

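Run:
```python
import m1; from ov import *
m1.P['bot']=(.6297,.2615,67.5)
c=dict(np.load("pics/w14.npz")); im=cv2.imread("pics/w14_raw.png")
b=draw(im,c,m1.curves(),8)[155*8:230*8,235*8:320*8]; r=cv2.resize(im[155:230,235:320],None,fx=8,fy=8,interpolation=cv2.INTER_CUBIC)
cv2.imwrite("pics/z14.png",cv2.resize(np.hstack([r,b]),(800,353),interpolation=cv2.INTER_AREA))
```

```text
(no output)
```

View pics/z14.png

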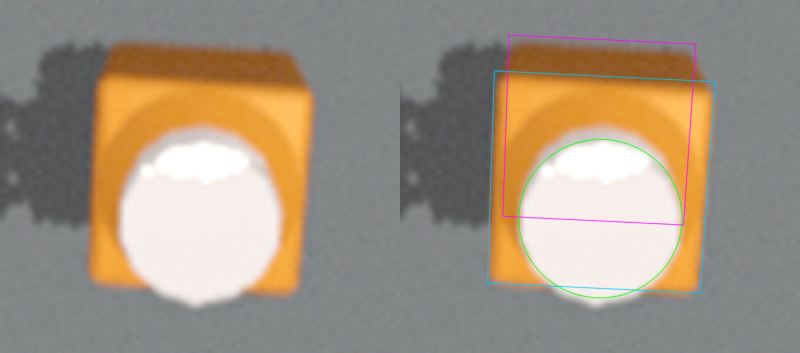

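The zoom shows the bottle at yaw ≈67.5°, with the model edges parallel to its sides and the cap within about 1 mm. I'll turn slightly to match, then descend.

Request:
{"fn": "play_rows", "kwargs": {
  "motion": [
    [0.0019,0.0022,-0.02,0,0,-0.048,1],
    [0,0,-0.04,0,0,0,1],
    [0,0,-0.045,0,0,0,1],
    [0,0,-0.04,0,0,0,1],
    [0,0,-0.025,0,0,0,1]
  ]
}}

```text
clock: 24.95
position: [0.6295, 0.2601, 0.0319]
eef_rot: [[-0.924, 0.382, -0.003], [0.382, 0.924, -0.001], [0.002, -0.002, -1.0]]
ft_force: [0.7, 0.3, -0.2]
finger_gap: 0.0852
```

Request:
{"fn": "play_rows", "kwargs": {
  "motion": [
    [0,0,-0.013,0,0,0,1],
    [0,0,0,0,0,0,1],
    [0,0,0,0,0,0,1]
  ]
}}

```text
clock: 25.25
position: [0.6315, 0.262, 0.0236]
eef_rot: [[-0.924, 0.381, 0.001], [0.382, 0.924, 0.001], [-0.001, 0.001, -1.0]]
ft_force: [0.1, 0.6, 0.7]
finger_gap: 0.0852
```

Run:
```python
from look import *
print(np.degrees(np.arctan2(*telemetry.get_state()['eef_rot'][[1,0],1])))
look("w15",bot=(.6307,.2612,67.5))
```

```text
67.57342315432106
25.25 [0.6315 0.262  0.0236] [22.5 39.6  9.5 59.9 -0.  45. ] [0.1 0.6 0.7] 0.08515910127245603
```

View pics/w15.png

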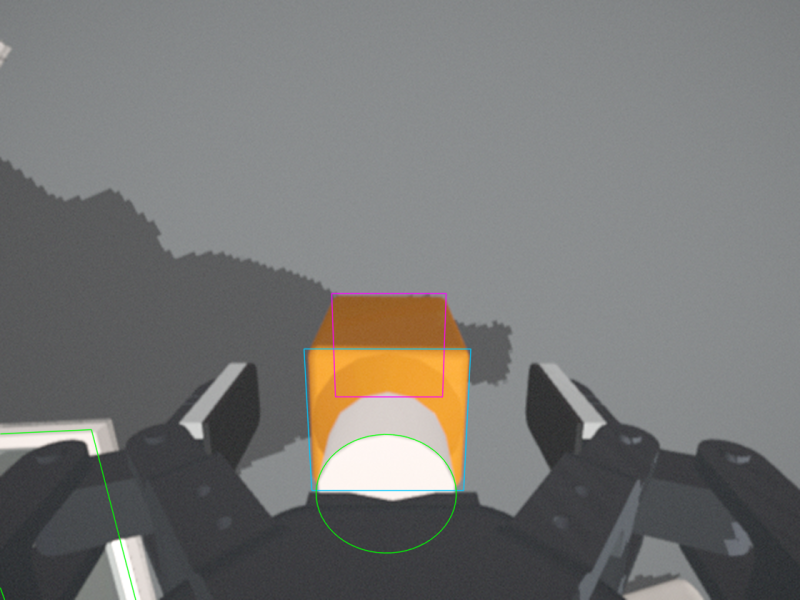

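Request:
{"fn": "play_rows", "kwargs": {
  "motion": [
    [0,0,-0.003,0,0,0,1],
    [0,0,0,0,0,0,0.6],
    [0,0,0,0,0,0,0.5],
    [0,0,0,0,0,0,0.4],
    [0,0,0,0,0,0,0.3]
  ]
}}

```text
clock: 25.8
position: [0.6309, 0.2623, 0.0197]
eef_rot: [[-0.925, 0.381, 0.001], [0.381, 0.925, 0.0], [-0.001, 0.0, -1.0]]
ft_force: [-1.0, -1.3, 6.7]
finger_gap: 0.0435
```

Request:
{"fn": "play_rows", "kwargs": {
  "motion": [
    [0,0,0,0,0,0,0.2],
    [0,0,0,0,0,0,0.1],
    [0,0,0,0,0,0,0],
    [0,0,0,0,0,0,0],
    [0,0,0,0,0,0,0]
  ]
}}

```text
clock: 26.3
position: [0.6309, 0.2623, 0.0196]
eef_rot: [[-0.925, 0.381, 0.001], [0.381, 0.925, 0.0], [-0.0, 0.001, -1.0]]
ft_force: [-1.5, -0.9, 5.7]
finger_gap: 0.0434
```

Run:
```python
from look import *
print(np.degrees(np.arctan2(*telemetry.get_state()['eef_rot'][[1,0],1])))
look("w16",bot=(.6307,.2612,67.5))
```

```text
67.60848244786378
26.3 [0.6309 0.2623 0.0196] [22.6 39.7  9.2 59.5  0.  45. ] [-1.5 -0.9  5.7] 0.04339776778770154
```

View pics/w16.png

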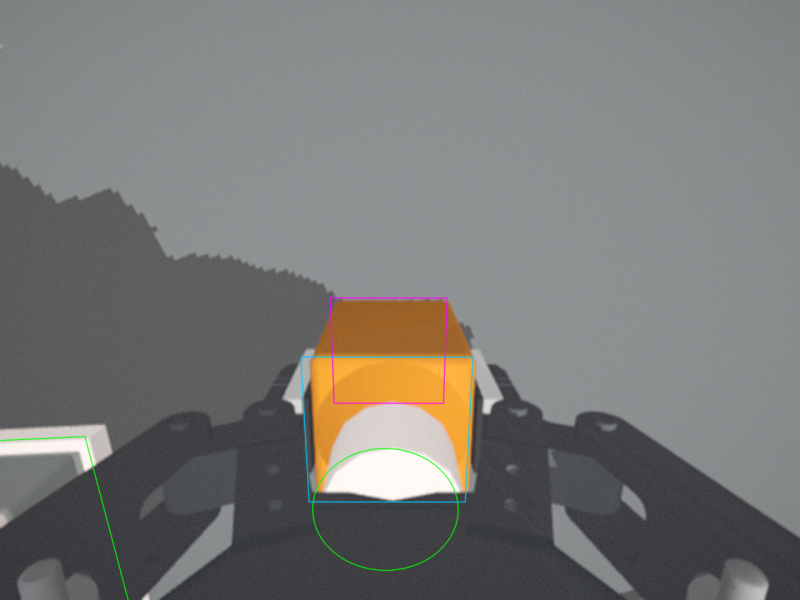

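Request:
{"fn": "play_rows", "kwargs": {
  "motion": [
    [0,0,0.008,0,0,0,0],
    [0,0,0.02,0,0,0,0],
    [0,0,0.027,0,0,0,0],
    [0,0,0.02,0,0,0,0],
    [-0.007,-0.005,0,0,0,-0.045,0]
  ]
}}

```text
clock: 26.85
position: [0.6254, 0.2581, 0.0976]
eef_rot: [[-0.907, 0.422, 0.004], [0.422, 0.907, 0.002], [-0.003, 0.003, -1.0]]
ft_force: [0.1, 0.4, -1.8]
finger_gap: 0.043
```

Request:
{"fn": "play_rows", "kwargs": {
  "motion": [
    [-0.016,-0.012,0,0,0,-0.08,0],
    [-0.02,-0.015,0,0,0,-0.09,0],
    [-0.022,-0.0165,0,0,0,-0.09,0],
    [-0.022,-0.0165,0,0,0,-0.09,0],
    [-0.022,-0.0165,0,0,0,-0.09,0]
  ]
}}

```text
clock: 27.35
position: [0.5206, 0.1801, 0.0945]
eef_rot: [[-0.638, 0.77, 0.0], [0.77, 0.638, -0.0], [-0.0, 0.0, -1.0]]
ft_force: [0.6, -0.8, -1.8]
finger_gap: 0.0436
```

Request:
{"fn": "play_rows", "kwargs": {
  "motion": [
    [-0.022,-0.0165,0,0,0,-0.09,0],
    [-0.018,-0.013,0,0,0,-0.09,0],
    [-0.011,-0.008,0,0,0,-0.05,0],
    [-0.0049,-0.0032,0,0,0,-0.03,0],
    [0,0,0,0,0,0,0]
  ]
}}

```text
clock: 27.85
position: [0.4656, 0.1399, 0.0946]
eef_rot: [[-0.421, 0.907, 0.0], [0.907, 0.421, 0.0], [-0.0, 0.0, -1.0]]
ft_force: [0.4, 0.1, -1.1]
finger_gap: 0.0433
```

Run:
```python
from look import *
print(np.degrees(np.arctan2(*telemetry.get_state()['eef_rot'][[1,0],1])))
look("w17",bot=(.466,.1401,24.9))
```

```text
24.901294394831645
27.85 [0.4656 0.1399 0.0946] [ 16.7  14.6 -19.2  56.1   0.   81.8] [ 0.4  0.1 -1.1] 0.04331795007931183
```

View pics/w17.png

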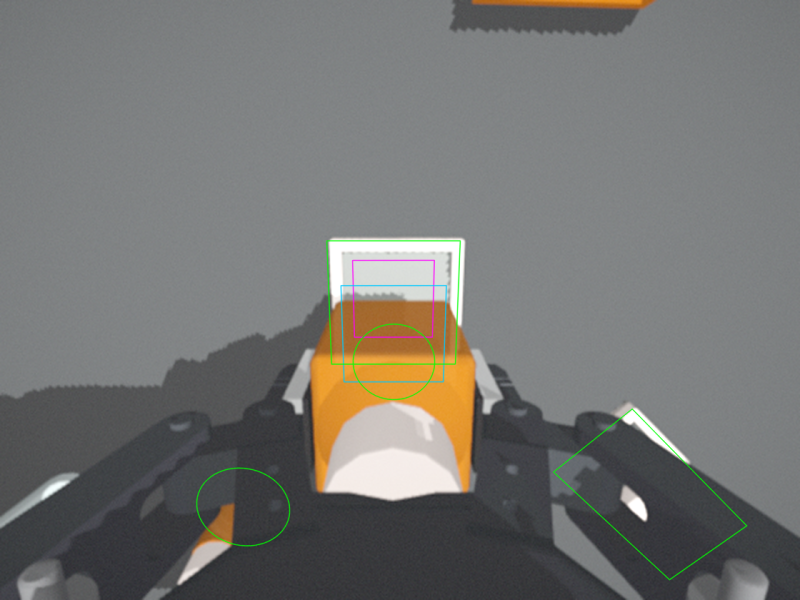

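Request:
{"fn": "play_rows", "kwargs": {
  "motion": [
    [0.001,0.0006,-0.012,0,0,0,0],
    [0,0,-0.024,0,0,0,0],
    [0,0,-0.018,0,0,0,0],
    [0,0,-0.01,0,0,0,0],
    [0,0,-0.004,0,0,0,0]
  ]
}}

```text
clock: 28.4
position: [0.4664, 0.1406, 0.0248]
eef_rot: [[-0.422, 0.907, -0.002], [0.907, 0.422, -0.001], [0.0, -0.002, -1.0]]
ft_force: [-0.7, -0.0, -1.2]
finger_gap: 0.0431
```

Request:
{"fn": "play_rows", "kwargs": {
  "motion": [
    [0,0,-0.001,0,0,0,0],
    [0,0,0,0,0,0,0],
    [0,0,-0.0007,0,0,0,0],
    [0,0,0,0,0,0,0]
  ]
}}

```text
clock: 28.8
position: [0.4671, 0.1407, 0.0249]
eef_rot: [[-0.421, 0.907, 0.001], [0.907, 0.421, 0.0], [-0.0, 0.001, -1.0]]
ft_force: [0.3, 0.2, -0.6]
finger_gap: 0.0434
```

Request:
{"fn": "play_rows", "kwargs": {
  "motion": [
    [0,0,-0.0007,0,0,0,0],
    [0,0,0,0,0,0,0]
  ]
}}

```text
clock: 29.0
position: [0.4668, 0.1406, 0.0239]
eef_rot: [[-0.421, 0.907, 0.0], [0.907, 0.421, 0.0], [-0.0, 0.0, -1.0]]
ft_force: [0.5, 0.5, -1.2]
finger_gap: 0.0438
```

Request:
{"fn": "play_rows", "kwargs": {
  "motion": [
    [0,0,-0.0007,0,0,0,0],
    [0,0,0,0,0,0,0]
  ]
}}

```text
clock: 29.2
position: [0.4668, 0.1406, 0.0231]
eef_rot: [[-0.421, 0.907, -0.0], [0.907, 0.421, 0.0], [0.0, -0.0, -1.0]]
ft_force: [-0.6, -0.3, -1.9]
finger_gap: 0.0435
```

Request:
{"fn": "play_rows", "kwargs": {
  "motion": [
    [0,0,-0.0006,0,0,0,0],
    [0,0,0,0,0,0,0]
  ]
}}

```text
clock: 29.4
position: [0.4668, 0.1406, 0.0226]
eef_rot: [[-0.421, 0.907, 0.0], [0.907, 0.421, 0.0], [-0.0, 0.0, -1.0]]
ft_force: [-1.4, -1.2, 3.5]
finger_gap: 0.0434
```

Contact at the expected height (0.0226). Release, rise, and look.

Request:
{"fn": "play_rows", "kwargs": {
  "motion": [
    [0,0,0,0,0,0,0.7],
    [0,0,0,0,0,0,1],
    [0,0,0,0,0,0,1],
    [0,0,0,0,0,0,1],
    [0,0,0.015,0,0,0,1]
  ]
}}

```text
clock: 29.9
position: [0.4656, 0.1402, 0.0363]
eef_rot: [[-0.421, 0.907, -0.003], [0.907, 0.421, -0.001], [0.0, -0.003, -1.0]]
ft_force: [-0.6, -0.5, -0.0]
finger_gap: 0.0854
```

Request:
{"fn": "play_rows", "kwargs": {
  "motion": [
    [0,0,0.04,0,0,0,1],
    [0,0,0.045,0,0,0,1],
    [0,0,0.045,0,0,0,1],
    [0,0,0.04,0,0,0,1],
    [0,0,0.02,0,0,0,1]
  ]
}}

```text
clock: 30.4
position: [0.4676, 0.1409, 0.2311]
eef_rot: [[-0.421, 0.907, 0.004], [0.907, 0.421, 0.001], [-0.001, 0.004, -1.0]]
ft_force: [0.8, -0.7, -0.7]
finger_gap: 0.0856
```

Request:
{"fn": "play_rows", "kwargs": {
  "motion": [
    [-0.015,0.015,0.02,0,0,0,1],
    [-0.03,0.035,0,0,0,0,1],
    [-0.03,0.035,0,0,0,0,1],
    [-0.03,0.035,0,0,0,0,1],
    [-0.03,0.035,0,0,0,0,1]
  ]
}}

```text
clock: 30.9
position: [0.3304, 0.2966, 0.2476]
eef_rot: [[-0.421, 0.907, 0.0], [0.907, 0.421, 0.0], [0.0, 0.0, -1.0]]
ft_force: [1.0, 0.6, -0.2]
finger_gap: 0.0852
```

Request:
{"fn": "play_rows", "kwargs": {
  "motion": [
    [-0.02,0.035,0,0,0,0,1],
    [-0.01,0.035,0,0,0,0,1],
    [0,0.035,0,0,0,0,1],
    [0,0,0,0,0,0,1],
    [0,0,0,0,0,0,1]
  ]
}}

```text
clock: 31.4
position: [0.3015, 0.4009, 0.2471]
eef_rot: [[-0.423, 0.906, -0.0], [0.906, 0.423, -0.001], [-0.001, -0.001, -1.0]]
ft_force: [0.0, -0.1, 0.3]
finger_gap: 0.0855
```

Run:
```python
from ov import *; import m1
s=telemetry.get_state();print(s['clock'],s['position'],s['ft_force'],s['finger_gap'])
m1.P.update(jar=(.6285,-.2637),vial=(.4378,-.0143),bot=(.4668,.1406,24.9),slide=(.6588,.0955,-19.5))
for n,(x0,y0,x1,y1) in(("top",(110,90,480,310)),("scene",(70,90,480,350))):
    im=camera(n); cv2.imwrite(f"pics/{n}_end.png",im); b=draw(im,calibration(n),m1.curves(),4)[y0*4:y1*4,x0*4:x1*4]
    k=780/b.shape[1]; cv2.imwrite(f"pics/{n}_endov.png",cv2.resize(b,None,fx=k,fy=k,interpolation=cv2.INTER_AREA))
```

```text
31.4 [0.30147505 0.40085179 0.24710196] [ 0.01038432 -0.07517331  0.29138319] 0.08553286248808381
```

View pics/top_endov.png

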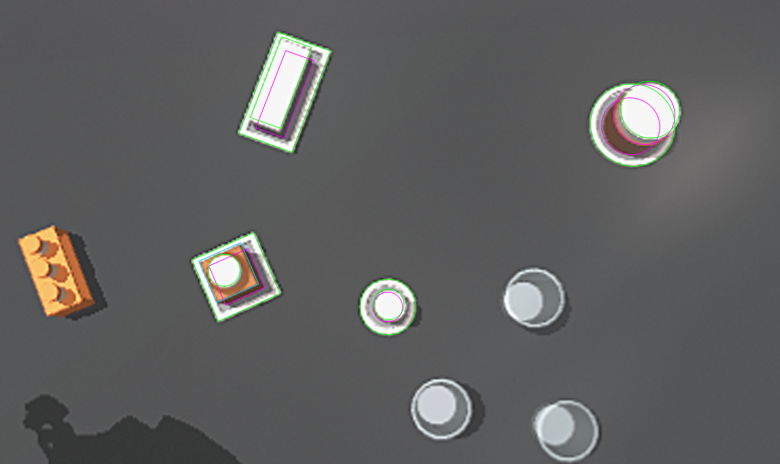

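View pics/scene_endov.png

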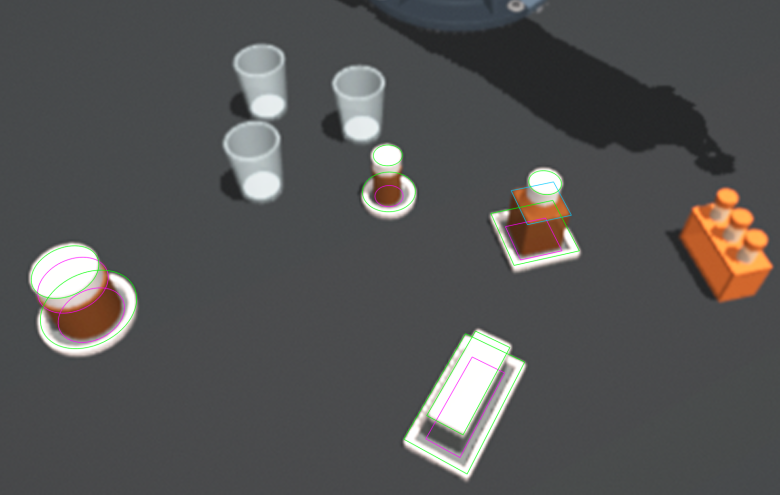

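The final overlays show all four objects standing inside their matching pockets. The beakers and rack are at the same pixels as at the start, and the arm is clear of everything.

Run:
```python
import cv2,numpy as np
a=cv2.imread("pics/top0.png").astype(int);b=cv2.imread("pics/top_end.png").astype(int)
for n,(x0,y0,x1,y1) in dict(rack=(110,190,165,245),b1=(345,215,382,250),b2=(300,265,340,302),b3=(358,275,400,312)).items(): print(n,np.abs(a-b)[y0:y1,x0:x1].mean().round(2))
from cell import workorder; print(workorder.job_done())
```

```text
rack 0.76
b1 1.1
b2 0.89
b3 0.94
the job is handed in; nothing more can be done
None
```

I handed the job in at about 31.5 s, with all four things upright in their matching holders. I moved the vial first, from the jar's holder to the small round holder. The jar, the slide box and the square bottle followed. Each was lowered until the force reading showed it touching the holder's floor, then released.

**Last checks:**
- **Placement:** Top and scene pictures, with the models drawn over them, show each item upright and inside its pocket. The TCP height at floor contact matched what I expected from each pick, to within about 1 mm.
- **Beaker and rack:** None of the three beakers nor the orange rack moved; the before and after pictures differ there only by noise.
- **Arm:** At hand-in it was clear of everything, with the gripper open.

**Disagreements:**
- **Camera calibration:** The scene and wrist cameras disagreed with the top camera by 1–3 mm, within what the clearances allow.
- **Vial set-down force:** While setting the vial down, I went one step too far and the vertical force reached 46 N for an instant. I backed off before releasing. The force came through the gripped vial, not the arm or the gripper's body.

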